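# Restock the strip-down rack with the sockets in reverse order

## Robot

A 7-joint arm with a two-finger parallel gripper is mounted at the origin on a cart in front of the work surface, level with it; the furniture and walls round the work are solid. World frame = base frame: x ahead of the robot, y to its left, z up, the work surface at z = 0. Lengths are in m, angles in rad, forces in N, time in s.
With the tool pointing down it reaches from about 0.425 to 0.875 m from the base axis. Payload 8.4 kg.
Tool frame: the origin (TCP) lies midway between the tips of the shut fingers; the grasp point (between the pads) lies 19 mm behind it (bot.grip_point_offset is the distance from the TCP to the grasp point, in m); x points along the fingers, z is the direction in which the jaws open and shut, and the axes are right-handed (so a half turn about x gives the same grasp; the last joint's range is limited). The gripper opens to 87 mm and grips with 3 to 60 N. Pads are 19 mm wide; open, the fingers measure 117 mm over their backs; the gripper's body (75 mm by 190 mm) begins 51 mm behind the grasp point.
Start: joints at [-1.343, 0.333, 0.04, 1.465, -0.013, 1.343, -0.059], TCP at [0.209, 0.616, 0.223] pointing down, gripper open.
Joint ranges: [-2.58, 2.58], [-0.38, 2.09], [-1.3, 1.39], [0.25, 2.4], [-1.5, 4.64], [0.08, 2.09], [-2.65, 2.65]. Speed limits (rad/s): [2.22, 2.22, 2.79, 2.79, 3.14, 3.14, 3.14].

## Interface

Orientations are given as a unit quaternion [w, x, y, z].
In Python, from station import readout, optics, sign_off, bot gives the robot as it stands.
- The arm moves only by the tool jog_arm, never from a script. Its argument "series" is a list that holds one entry, the list of rows, each a list of 6 numbers: the shift along the tool's x, y, z in cm, then the turn, a rotation vector about the tool's x, y, z in degrees. A call has 1 to 12 rows; each row shifts and turns the pose as measured when the row begins, along the tool's axes as they then stand; what a row does not reach is not made up. A row lasts 1/12 s, in which the tool goes at most 41.7 mm and 7.16 degrees, less where a joint would pass 70% of its speed; a pose out of reach is approached as far as the arm can. A call with a gripper value outside its range is refused whole. "fingers" is the finger opening in cm, from 0 to 8.7, set as the call begins (left out, the last holds). The fingers move at their own pace and stop on an object; "squeeze" is the grip in N (left out, the last holds). Time passes only in rows, so rows that do not move let the fingers close. It gives the time, the measured TCP pose, the force and the opening at its end, in the units of the state.
- readout.state(): the state, without advancing time (a new reading comes with each control period).
- optics.camera(name): name is "scene" or "top"; returns (picture, depth): 480x640x3 uint8, red, green, blue; 480x640 float32, m along the optical axis (not along the pixel's ray), 0 where there is no reading.
- optics.camera_params(name): a dict with "fx", "fy", "cx", "cy" (pixels), "R" (3x3) and "t" (3): a world point X has camera coordinates R X + t. Camera axes: x right, y down, z forward; pixel columns grow to the right and rows downward; lengths in m; the calibration is good to about 2 mm. A picture is of the moment at which its call begins. camera_params takes no time and is no camera call.
- sign_off(): hands the job in, once; it reports no verdict.
Trained networks look in the newest picture that a camera, given by its name, has taken for a name from the list of things; names that differ only in an ending like _2 or _b are one class to them, and where a whole thing is asked for, a point or a joint stands for the part that bears it (a point fixed in the world has none). Each returns a list of dicts, best first, with "conf" (0 to 1); they miss things now and then, are a little off and sometimes report something else, mostly with a low value. They report only what shows in the picture. A call takes as long as a camera call. They do not tell look-alikes from the thing itself.
- optics.look_for(camera, label): "bbox" ([centre column, centre row, width, height] in pixels, round what is visible of it).
- optics.trace(camera, label): "mask" (480x640 bool, what is visible of it) and "bbox" ([centre column, centre row, width, height] in pixels, round what is visible of it).
- optics.landmark_of(camera, label): "position" ([column, row] in pixels: a listed point, or the origin of a listed thing).
The state is a dict: "clock": time; "q": joint angles; "qd": joint speeds; "joint_efforts": joint torques, N m; "ee_pos": TCP position; "tcp_rot": TCP orientation; "force": force on the tool from outside, world axes, zero at the start; "moment": the same for the moment, N m; "opening": finger opening in m.
Only numpy, scipy, OpenCV 4.12 (cv2) and the standard library are available. Lean on these libraries where they do the work, as an engineer would, in place of code of your own. Each camera call takes 0.05 s, during which the arm holds its last target. There are 200 camera calls.

## Task

The aluminium rail on the right-hand cart holds the four sockets in the order used to assemble the machine, and stripping it down goes the other way round. Move all four onto the studs of the wooden rack on the left-hand cart in reverse order, so that the socket now farthest left on the rail ends farthest right on the rack, the next one second from the right, and so on; each must stand upright over its stud, flat on the board, and be let go.

Things in the scene. Friction and masses are not known exactly. Their poses are not given: they have to be found in the camera images.
- socket_19: Smallest of the four loose impact sockets: dark steel cylinder 34 mm wide, 50 mm tall, about 200 g, hexagon mouth on top, 20 mm round bore right through. Stands upright over the stud of its holder on the rail. Origin: centre of its underside; z up; its turn about z is random and does not matter.
- socket_27: Second smallest of the four loose impact sockets: dark steel cylinder 42 mm wide, 52 mm tall, about 280 g, hexagon mouth on top, 20 mm round bore right through. Stands upright over the stud of its holder on the rail. Origin: centre of its underside; z up; its turn about z is random and does not matter.
- socket_34: Second largest of the four loose impact sockets: dark steel cylinder 50 mm wide, 56 mm tall, about 380 g, hexagon mouth on top, 20 mm round bore right through. Stands upright over the stud of its holder on the rail. Origin: centre of its underside; z up; its turn about z is random and does not matter.
- socket_41: Largest of the four loose impact sockets: dark steel cylinder 58 mm wide, 60 mm tall, about 500 g, hexagon mouth on top, 20 mm round bore right through. Stands upright over the stud of its holder on the rail. Origin: centre of its underside; z up; its turn about z is random and does not matter.
- holder_19: Black plastic holder of the smallest socket, fixed on the rail, its place there differs every time: 54 x 56 mm, round seat 38 mm wide, 10 mm thick in all, steel stud on top 10 mm thick and 24 mm tall. Origin: centre of its underside, on the rail's top; its socket's underside rests 10 mm above. Axes as the rail's.
- holder_27: Black plastic holder of the second smallest socket, fixed on the rail, its place there differs every time: 54 x 56 mm, round seat 46 mm wide, 10 mm thick in all, steel stud on top 10 mm thick and 24 mm tall. Origin: centre of its underside, on the rail's top; its socket's underside rests 10 mm above. Axes as the rail's.
- holder_34: Black plastic holder of the second largest socket, fixed on the rail, its place there differs every time: 54 x 56 mm, round seat 54 mm wide, 10 mm thick in all, steel stud on top 10 mm thick and 24 mm tall. Origin: centre of its underside, on the rail's top; its socket's underside rests 10 mm above. Axes as the rail's.
- holder_41: Black plastic holder of the largest socket, fixed on the rail, its place there differs every time: 54 x 56 mm, round seat 62 mm wide, 10 mm thick in all, steel stud on top 10 mm thick and 24 mm tall. Origin: centre of its underside, on the rail's top; its socket's underside rests 10 mm above. Axes as the rail's.
- socket_rail: Source: aluminium rail 50 (x) x 298 (y) x 16 mm, fixed on the right-hand cart, with the four holders in a row. Origin: centre of its underside, on the cart top; y along the row to the robot's left, x away from the robot, z up. Holders at y = +102, +34, -34, -102 mm, x = 0, in any order; undersides of the sockets 26 mm above the cart top.
- stud_rack: Target: dark wooden board 80 (x) x 276 (y) x 18 mm fixed on the left-hand cart. Origin: centre of its underside; y along the row to the robot's left, x away from the robot, z up. Four equal, empty steel studs at y = +102, +34, -34, -102 mm, x = 0, 10 mm thick with tapered tips 24 mm above the board. A seated socket's underside is 18 mm above the origin, its bore round the stud with 5 mm play.
Not all that is in view belongs to the job. Leave any red look-alike of the socket_19 alone.

How it is judged:
At the end, for the whole second after the job is handed in: The row on the wooden rack is the row of the rail reversed, left to right: each socket stands on the stud of the mirrored place, centred within 10 mm along and across the row, underside on the board (within 5 mm), upright within 0.10 rad, at rest and released (((y of holder_19 in the frame of socket_rail between 0.082 and 0.122 m and y of socket_19 in the frame of stud_rack between -0.112 and -0.092 m) or (y of holder_19 in the frame of socket_rail between 0.014 and 0.054 m and y of socket_19 in the frame of stud_rack between -0.044 and -0.024 m) or (y of holder_19 in the frame of socket_rail between -0.054 and -0.014 m and y of socket_19 in the frame of stud_rack between 0.024 and 0.044 m) or (y of holder_19 in the frame of socket_rail between -0.122 and -0.082 m and y of socket_19 in the frame of stud_rack between 0.092 and 0.112 m)) and x of socket_19 in the frame of stud_rack between -0.01 and 0.01 m and z of socket_19 in the frame of stud_rack between 0.013 and 0.023 m and angle between each of socket_19, socket_27, socket_34, socket_41's own z axis and vertical below 0.1 rad and linear speed of each of socket_19, socket_27, socket_34, socket_41 below 0.02 m/s and angular speed of each of socket_19, socket_27, socket_34, socket_41 below 0.2 rad/s and contact force between each of socket_19, socket_27, socket_34, socket_41 and the fingers below 0.05 N and ((y of holder_27 in the frame of socket_rail between 0.082 and 0.122 m and y of socket_27 in the frame of stud_rack between -0.112 and -0.092 m) or (y of holder_27 in the frame of socket_rail between 0.014 and 0.054 m and y of socket_27 in the frame of stud_rack between -0.044 and -0.024 m) or (y of holder_27 in the frame of socket_rail between -0.054 and -0.014 m and y of socket_27 in the frame of stud_rack between 0.024 and 0.044 m) or (y of holder_27 in the frame of socket_rail between -0.122 and -0.082 m and y of socket_27 in the frame of stud_rack between 0.092 and 0.112 m)) and x of socket_27 in the frame of stud_rack between -0.01 and 0.01 m and z of socket_27 in the frame of stud_rack between 0.013 and 0.023 m and ((y of holder_34 in the frame of socket_rail between 0.082 and 0.122 m and y of socket_34 in the frame of stud_rack between -0.112 and -0.092 m) or (y of holder_34 in the frame of socket_rail between 0.014 and 0.054 m and y of socket_34 in the frame of stud_rack between -0.044 and -0.024 m) or (y of holder_34 in the frame of socket_rail between -0.054 and -0.014 m and y of socket_34 in the frame of stud_rack between 0.024 and 0.044 m) or (y of holder_34 in the frame of socket_rail between -0.122 and -0.082 m and y of socket_34 in the frame of stud_rack between 0.092 and 0.112 m)) and x of socket_34 in the frame of stud_rack between -0.01 and 0.01 m and z of socket_34 in the frame of stud_rack between 0.013 and 0.023 m and ((y of holder_41 in the frame of socket_rail between 0.082 and 0.122 m and y of socket_41 in the frame of stud_rack between -0.112 and -0.092 m) or (y of holder_41 in the frame of socket_rail between 0.014 and 0.054 m and y of socket_41 in the frame of stud_rack between -0.044 and -0.024 m) or (y of holder_41 in the frame of socket_rail between -0.054 and -0.014 m and y of socket_41 in the frame of stud_rack between 0.024 and 0.044 m) or (y of holder_41 in the frame of socket_rail between -0.122 and -0.082 m and y of socket_41 in the frame of stud_rack between 0.092 and 0.112 m)) and x of socket_41 in the frame of stud_rack between -0.01 and 0.01 m and z of socket_41 in the frame of stud_rack between 0.013 and 0.023 m); the robot touches nothing.
It also fails if it takes over 109 s, if anything falls off the work surface, if the arm or the gripper's body presses on something with over 40 N, if the wrist force passes 120 N, or if a joint passes its speed limit or range.

## Working session

There is one attempt and no reset: what is moved stays moved. The work goes in short steps, Python scripts to look and compute and a tool call to move; the robot and the scene stay as the last step left them, time stands still between calls to the robot, and variables do not carry over. Pictures are saved under pics/ and viewed, about 12 in all and at most 16, crops included, and the job is handed in when it is done.

Besides the shell and the picture viewer there is one more tool, called after "Request:" by a JSON object that holds its "op" and its "data". jog_arm: Moves the arm, as the interface text tells. Its arguments: {"type":"object","properties":{"series":{"type":"array"},"fingers":{"type":"number"},"squeeze":{"type":"number"}},"required":["series"]}

```bash
mkdir -p pics; ls; cat > h.py <<'E'
import numpy as np, cv2
from station import readout, optics, sign_off, bot
from scipy.spatial.transform import Rotation as Ro
def world(cam,u,v,d):
    p=optics.camera_params(cam);R=np.array(p['R']);t=np.array(p['t'])
    c=np.array([(u-p['cx'])/p['fx']*d,(v-p['cy'])/p['fy']*d,d]); return R.T@(c-t)
def onplane(cam,u,v,z):
    p=optics.camera_params(cam);R=np.array(p['R']);t=np.array(p['t'])
    r=R.T@np.array([(u-p['cx'])/p['fx'],(v-p['cy'])/p['fy'],1]); o=-R.T@t
    return o+r*(z-o[2])/r[2]
def proj(cam,X):
    p=optics.camera_params(cam);c=np.array(p['R'])@X+np.array(p['t'])
    return c[0]/c[2]*p['fx']+p['cx'],c[1]/c[2]*p['fy']+p['cy']
E
python3 - <<'E'
from h import *
s=readout.state();print({k:np.round(v,3) for k,v in s.items()})
print(Ro.from_quat(np.roll(s['tcp_rot'],-1)).as_matrix().round(3))
for c in('scene','top'):
    im,d=optics.camera(c);cv2.imwrite(f'pics/{c}0.png',im[:,:,::-1]);np.save(f'{c}_d.npy',d)
    p=optics.camera_params(c);R=np.array(p['R']);print(c,p['fx'],(-R.T@np.array(p['t'])).round(3),R.round(2).tolist())
    for l in ['socket_19','socket_27','socket_34','socket_41','socket_rail','stud_rack']:
        for r in optics.trace(c,l):
            m=r['mask'];dd=d[m];dd=dd[dd>0]
            P=world(c,r['bbox'][0],r['bbox'][1],np.median(dd)) if len(dd) else None
            print(l,round(r['conf'],2),np.round(r['bbox']),P)
E
```

```text
pics
{'clock': np.float64(0.0), 'q': array([-1.343,  0.334,  0.04 ,  1.466, -0.013,  1.343, -0.058]), 'qd': array([-0.001,  0.   , -0.   , -0.   ,  0.   , -0.001, -0.   ]), 'joint_efforts': array([-0.0000e+00, -6.5636e+01,  1.3350e+00, -4.0378e+01, -6.0000e-02,
        4.5000e-02,  0.0000e+00]), 'ee_pos': array([0.209, 0.615, 0.222]), 'tcp_rot': array([ 0.574, -0.412,  0.575,  0.412]), 'force': array([-0.985,  0.449,  0.574]), 'moment': array([ 0.036,  0.049, -0.024]), 'opening': np.float64(0.087)}
[[-0.    -0.947  0.321]
 [-0.002  0.321  0.947]
 [-1.    -0.    -0.002]]
scene 596.0211017136288 [-0.296 -0.861  0.92 ] [[0.7, -0.71, 0.0], [-0.42, -0.42, -0.8], [0.57, 0.56, -0.6]]
socket_19 0.97 [426. 358.  22.  27.] [ 0.43984944 -0.45510662  0.02710722]
socket_19 0.64 [381. 251.  17.  24.] [ 0.61399633 -0.19181626  0.05679064]
socket_19 0.57 [404. 308.  31.  39.] [ 0.49231433 -0.35409368  0.06132132]
socket_19 0.55 [395. 286.  22.  30.] [ 0.53590595 -0.29597984  0.06150843]
socket_19 0.53 [385. 269.  19.  25.] [ 0.56828907 -0.24132529  0.05780798]
socket_27 0.97 [426. 358.  22.  27.] [ 
[... 2291 characters left out ...]
973 -0.23373007  0.06707576]
socket_34 0.78 [384. 191.  14.  20.] [ 0.62083483 -0.18320275  0.07070685]
socket_34 0.6 [502. 267.  23.  17.] [ 0.44418979 -0.44837748  0.04000564]
socket_41 0.96 [433. 228.  24.  25.] [ 0.53376922 -0.28925254  0.06984667]
socket_41 0.88 [457. 244.  33.  33.] [ 0.49603574 -0.34321352  0.0646411 ]
socket_41 0.84 [407. 209.  20.  25.] [ 0.57823973 -0.23373007  0.06707576]
socket_41 0.78 [384. 191.  14.  20.] [ 0.62083483 -0.18320275  0.07070685]
socket_41 0.6 [502. 267.  23.  17.] [ 0.44418979 -0.44837748  0.04000564]
socket_rail 0.82 [414. 222. 110.  86.] [ 0.55877978 -0.25695947  0.01483098]
stud_rack 0.97 [158. 262. 120.  63.] [0.47447372 0.34884971 0.01819365]
```

```bash
python3 - <<'E'
from h import *
im=cv2.imread('pics/top0.png')
a=cv2.resize(im[170:300,360:530],None,fx=3,fy=3,interpolation=cv2.INTER_CUBIC)
b=cv2.resize(im[190:320,60:260],None,fx=3,fy=3,interpolation=cv2.INTER_CUBIC)[:, :]
w=np.zeros((780+0,600,3),np.uint8)
c=np.zeros((600,800,3),np.uint8)
a=cv2.resize(im[170:320,350:530],(400,333),interpolation=cv2.INTER_CUBIC);b=cv2.resize(im[180:330,70:250],(400,333),interpolation=cv2.INTER_CUBIC)
cv2.imwrite('pics/crop0.png',np.hstack([b,a]))
s=cv2.imread('pics/scene0.png'); cv2.imwrite('pics/cropS.png',cv2.resize(s[220:390,300:500],None,fx=3,fy=3,interpolation=cv2.INTER_CUBIC))
E
```

```text
(no output)
```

View pics/top0.png

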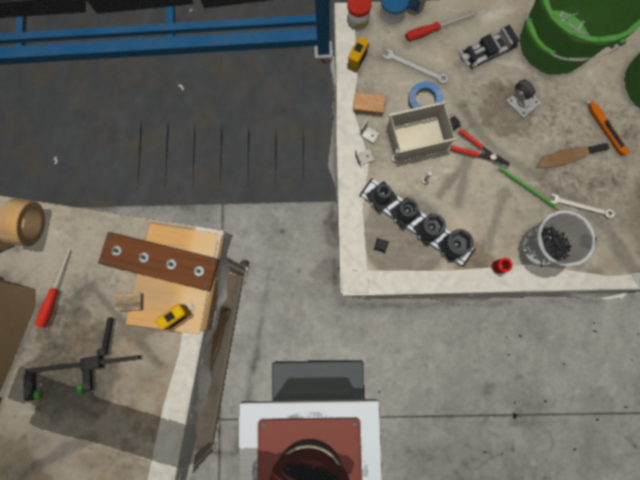

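View pics/scene0.png

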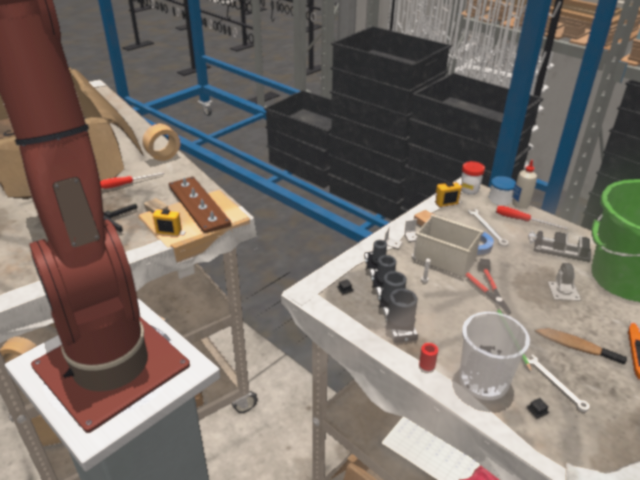

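View pics/crop0.png

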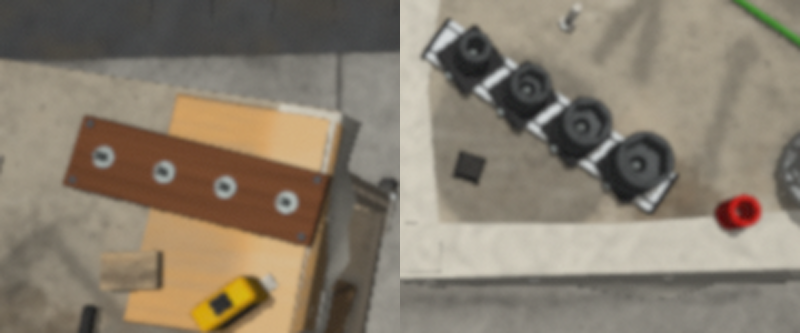

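Rail, left to right at full-image pixels (384,191), (407,209), (433,228), (457,244): four black sockets growing in size. The red look-alike is at (503,266), lying off the rail, and is to be left alone. The loose black cubes are clutter too. The rack studs are at about (116,251), (143,257), (171,264) and (199,271). Now I'll fit exact positions.

```bash
cat > fit.py <<'E'
from h import *
im,d=optics.camera('top'); d=d.copy()
v,u=np.mgrid[:480,:640]
p=optics.camera_params('top');R=np.array(p['R']);t=np.array(p['t'])
C=np.stack([(u-p['cx'])/p['fx']*d,(v-p['cy'])/p['fy']*d,d],-1)
W=(C-t)@R
A=np.array([102,34,-34,-102])/1000
def linefit(c):  # 4 centres ordered +y..-y -> origin, ydir
    c=np.array(c);o=c.mean(0);y=(A[:,None]*(c-o)).sum(0);y/=np.linalg.norm(y);return o,y,np.linalg.norm(c-(o+A[:,None]*y),axis=1)
E
cat > m.py <<'E'
from fit import *
ms=sorted([r for r in optics.trace('top','socket_19') if r['bbox'][0]<480 and r['bbox'][0]>370],key=lambda r:r['bbox'][0])
cs=[]
for r in ms:
    m=cv2.dilate(r['mask'].astype(np.uint8),np.ones((3,3)))>0
    P=W[m&(d>0)]; zt=np.percentile(P[:,2],90); Q=P[P[:,2]>zt-.012]
    (x,y),rad=cv2.minEnclosingCircle(Q[:,:2].astype(np.float32)); 
    bb=r['bbox']; g=onplane('top',bb[0],bb[1],zt)
    cs.append((x,y)); print('sock',np.round(bb,1),'zt',zt.round(4),'c',round(x,4),round(y,4),'dia',round(2*rad,4),'mean',Q.mean(0).round(4),len(Q))
print('rail',linefit(cs))
for cam in('top','scene'):
  if cam=='scene': optics.camera('scene')
  for l,z in(('stud_rack',0),('socket_rail',0)):
    for r in optics.landmark_of(cam,l)[:2]: print(cam,l,r['conf'],onplane(cam,*r['position'],z).round(4))
r=optics.trace('top','stud_rack')[0]
cn=max(cv2.findContours(r['mask'].astype(np.uint8),0,2)[0],key=cv2.contourArea)
P=np.array([onplane('top',*q[0],.018)[:2] for q in cn],np.float32);print('rack rect',cv2.minAreaRect(P))
# studs: bright grey discs within rack mask
hsv=cv2.cvtColor(im,cv2.COLOR_RGB2HSV); hull=np.zeros((480,640),np.uint8);cv2.fillConvexPoly(hull,cv2.convexHull(cn),1)
b=((hsv[...,1]<70)&(hsv[...,2]>110)&(hull>0)).astype(np.uint8)
n,_,st,ce=cv2.connectedComponentsWithStats(b)
k=[i for i in range(1,n) if st[i,4]>8];print(st[k].tolist(),ce[k].round(1).tolist())
print([W[v0-3:v0+4,u0-3:u0+4,2].max().round(3) for u0,v0 in ce[k].round().astype(int)])
c=sorted([tuple(x) for x in ce[k]])
if len(c)==4:
    for z in(.018,.030): print('studs',z,linefit([onplane('top',*x,z)[:2] for x in c]))
s=readout.state();print(proj('top',s['ee_pos']))
E
python3 m.py
```

```text
sock [384.6 193.4  13.5  18.3] zt 0.0771 c 0.6205 -0.1818 dia 0.0348 mean [ 0.6199 -0.1811  0.0751] 132
sock [407.8 209.4  24.   21.3] zt 0.0793 c 0.5802 -0.2365 dia 0.0448 mean [ 0.5793 -0.235   0.0769] 172
sock [431.4 227.2  27.1  24.5] zt 0.0829 c 0.5394 -0.2904 dia 0.0511 mean [ 0.5388 -0.2893  0.0807] 235
sock [457.3 242.9  29.6  31.1] zt 0.0872 c 0.4982 -0.3445 dia 0.0592 mean [ 0.4985 -0.3431  0.0848] 290
rail (array([ 0.55956861, -0.26331189]), array([0.6012255 , 0.79907941]), array([0.00039688, 0.00040728, 0.00022959, 0.00030989]))
top stud_rack 0.72 [0.4781 0.348  0.    ]
top socket_rail 0.75 [ 0.5594 -0.2573  0.    ]
scene stud_rack 0.71 [0.4774 0.3502 0.    ]
scene socket_rail 0.88 [ 0.5577 -0.267   0.    ]
rack rect ((0.4774109423160553, 0.3496682345867157), (0.281781405210495, 0.08062544465065002), 75.10760498046875)
[[100, 234, 7, 21, 25], [112, 246, 10, 10, 65], [139, 252, 10, 11, 77], [166, 259, 11, 11, 80], [194, 266, 11, 11, 84]] [[102.8, 243.8], [116.8, 250.6], [143.5, 257.2], [171.0, 263.8], [198.7, 270.8]]
[np.float64(0.022), np.float64(0.039), np.float64(0.042), np.float64(0.045), np.float64(0.045)]
(np.float64(-25.64554172286813), np.float64(394.5599045732617))
```

```bash
cat > go.py <<'E'
# usage: go.py x y z yaw_deg(of tool z)  -> rows of equal tool-frame steps
import sys
from h import *
x,y,z,yaw=map(float,sys.argv[1:5])
def plan(x,y,z,yaw):
    s=readout.state(); p=np.array(s['ee_pos']);R=Ro.from_quat(np.roll(s['tcp_rot'],-1))
    a=np.radians(yaw);tz=np.array([np.cos(a),np.sin(a),0]);tx=np.array([0,0,-1.]);T=Ro.from_matrix(np.stack([tx,np.cross(tz,tx),tz],1))
    D=np.array([x,y,z])-p; rv=(R.inv()*T).as_rotvec(degrees=True)
    n=max(1,int(np.ceil(max(np.linalg.norm(D)/.0405,np.linalg.norm(rv)/7))))
    print('t %.2f'%s['clock'],'pos',p.round(4),'force',np.round(s['force'],1),'open %.4f'%s['opening'],'err_mm',(D*1e3).round(1),'rv',rv.round(1),'n',n)
    for i in range(n):
        Ri=R*Ro.from_rotvec(rv*i/n,degrees=True)
        print((Ri.inv().apply(D/n)*100).round(2).tolist()+(rv/n).round(2).tolist())
plan(x,y,z,yaw)
E
python3 - <<'E'
from fit import *
c=[(116.8,250.6),(143.5,257.2),(171,263.8),(198.7,270.8)]
for z in(.018,.030): print('studs',z,linefit([onplane('top',*x,z)[:2] for x in c]))
print('box top z',np.percentile(W[110:165,390:452,2],98), 'right', np.percentile(W[215:265,540:590,2],98))
E
python3 go.py .6209 -.1818 .20 -37
```

```text
studs 0.018 (array([0.4781561 , 0.35096442]), array([0.25532883, 0.96685427]), array([0.00105569, 0.00041818, 0.00052413, 0.00025131]))
studs 0.03 (array([0.47673471, 0.34677986]), array([0.25532883, 0.96685427]), array([0.00210293, 0.00010983, 0.00084002, 0.00126702]))
box top z 0.0820484626736704 right 0.13333500410113266
t 1.15 pos [0.2087 0.6156 0.2225] force [ 0.4 -0.3 -0.1] open 0.0869 err_mm [ 412.2 -797.4  -22.5] rv [108.3  -0.    0. ] n 23
[0.1, -2.81, -2.71, 4.71, -0.0, 0.0]
[0.1, -3.02, -2.47, 4.71, -0.0, 0.0]
[0.1, -3.22, -2.21, 4.71, -0.0, 0.0]
[0.1, -3.39, -1.94, 4.71, -0.0, 0.0]
[0.1, -3.53, -1.66, 4.71, -0.0, 0.0]
[0.1, -3.66, -1.36, 4.71, -0.0, 0.0]
[0.1, -3.76, -1.06, 4.71, -0.0, 0.0]
[0.1, -3.83, -0.74, 4.71, -0.0, 0.0]
[0.1, -3.88, -0.43, 4.71, -0.0, 0.0]
[0.1, -3.9, -0.11, 4.71, -0.0, 0.0]
[0.1, -3.9, 0.21, 4.71, -0.0, 0.0]
[0.1, -3.87, 0.53, 4.71, -0.0, 0.0]
[0.1, -3.81, 0.85, 4.71, -0.0, 0.0]
[0.1, -3.73, 1.16, 4.71, -0.0, 0.0]
[0.1, -3.62, 1.46, 4.71, -0.0, 0.0]
[0.1, -3.49, 1.75, 4.71, -0.0, 0.0]
[0.1, -3.33, 2.03, 4.71, -0.0, 0.0]
[0.1, -3.15, 2.3, 4.71, -0.0, 0.0]
[0.1, -2.95, 2.55, 4.71, -0.0, 0.0]
[0.1, -2.74, 2.78, 4.71, -0.0, 0.0]
[0.1, -2.5, 3.0, 4.71, -0.0, 0.0]
[0.1, -2.24, 3.19, 4.71, -0.0, 0.0]
[0.1, -1.97, 3.37, 4.71, -0.0, 0.0]
```

Request:
{"op": "jog_arm", "data": {"series": [[[0.1, -2.8, -2.7, 4.7, 0, 0], [0.1, -3.0, -2.5, 4.7, 0, 0], [0.1, -3.2, -2.2, 4.7, 0, 0], [0.1, -3.4, -1.9, 4.7, 0, 0], [0.1, -3.5, -1.7, 4.7, 0, 0], [0.1, -3.7, -1.4, 4.7, 0, 0], [0.1, -3.8, -1.1, 4.7, 0, 0], [0.1, -3.8, -0.7, 4.7, 0, 0], [0.1, -3.9, -0.4, 4.7, 0, 0], [0.1, -3.9, -0.1, 4.7, 0, 0], [0.1, -3.9, 0.2, 4.7, 0, 0], [0.1, -3.9, 0.5, 4.7, 0, 0]]], "fingers": 8.7, "squeeze": 30}}

```text
clock: 2.15
ee_pos: [0.4193, 0.1859, 0.2074]
tcp_rot: [0.702, -0.079, 0.703, 0.084]
force: [1.0, 1.1, 0.3]
opening: 0.087
```

```bash
python3 go.py .6209 -.1818 .20 -37
```

```text
t 2.15 pos [0.4193 0.1859 0.2074] force [1.  1.1 0.3] open 0.0870 err_mm [ 201.6 -367.7   -7.4] rv [50.2 -0.2 -0.4] n 11
[0.04, -3.67, 1.02, 4.57, -0.02, -0.04]
[0.04, -3.58, 1.31, 4.57, -0.02, -0.04]
[0.04, -3.47, 1.59, 4.57, -0.02, -0.04]
[0.05, -3.33, 1.86, 4.57, -0.02, -0.04]
[0.05, -3.17, 2.12, 4.57, -0.02, -0.04]
[0.05, -2.99, 2.36, 4.57, -0.02, -0.04]
[0.06, -2.79, 2.59, 4.57, -0.02, -0.04]
[0.06, -2.58, 2.81, 4.57, -0.02, -0.04]
[0.06, -2.35, 3.01, 4.57, -0.02, -0.04]
[0.06, -2.1, 3.18, 4.57, -0.02, -0.04]
[0.07, -1.84, 3.34, 4.57, -0.02, -0.04]
```

Tracking is good.

Request:
{"op": "jog_arm", "data": {"series": [[[0, -3.7, 1.0, 4.6, 0, 0], [0, -3.6, 1.3, 4.6, 0, 0], [0, -3.5, 1.6, 4.6, 0, 0], [0, -3.3, 1.9, 4.6, 0, 0], [0, -3.2, 2.1, 4.6, 0, 0], [0.1, -3.0, 2.4, 4.6, 0, 0], [0.1, -2.8, 2.6, 4.6, 0, 0], [0.1, -2.6, 2.8, 4.6, 0, 0], [0.1, -2.3, 3.0, 4.6, 0, 0], [0.1, -2.1, 3.2, 4.6, 0, 0], [0.1, -1.8, 3.3, 4.6, 0, -0.4], [0, 0, 0, 0, 0, 0]]]}}

```text
clock: 3.15
ee_pos: [0.6206, -0.2147, 0.2006]
tcp_rot: [0.664, 0.245, 0.663, -0.243]
force: [-1.5, -1.1, -0.2]
opening: 0.0871
```

```bash
python3 go.py .6209 -.1818 .038 -37
python3 - <<'E'
from h import *
im,_=optics.camera('top');print(cv2.imwrite('pics/t1.png',cv2.resize(im[130:310,330:530,::-1],(660,594),interpolation=cv2.INTER_CUBIC)))
E
```

```text
t 3.15 pos [ 0.6206 -0.2147  0.2006] force [-1.5 -1.1 -0.2] open 0.0871 err_mm [   0.3   32.9 -162.6] rv [-3.4  0.1 -0.2] n 5
[3.25, 0.49, -0.42, -0.68, 0.01, -0.04]
[3.25, 0.5, -0.42, -0.68, 0.01, -0.04]
[3.25, 0.51, -0.41, -0.68, 0.01, -0.04]
[3.25, 0.51, -0.4, -0.68, 0.01, -0.04]
[3.25, 0.52, -0.4, -0.68, 0.01, -0.04]
True
```

View pics/t1.png

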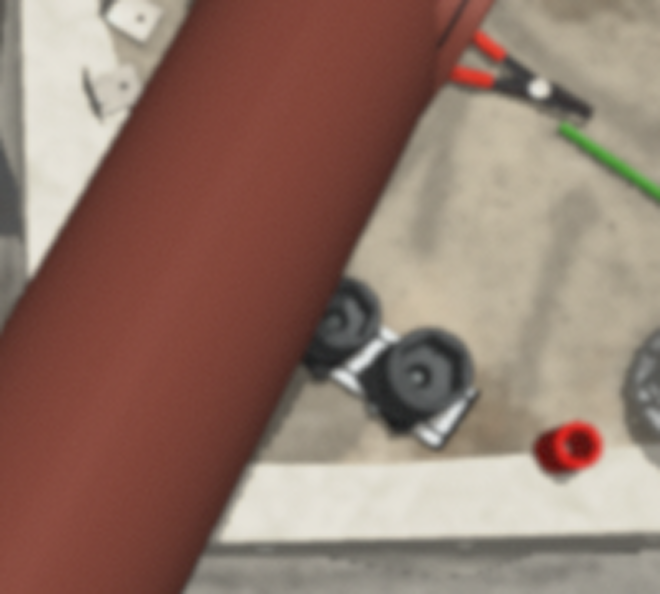

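The arm hides the left sockets from the top camera. Sockets 3 and 4 (full image around (433,228) and (457,244)) are untouched. I'll align above socket 1 first.

Request:
{"op": "jog_arm", "data": {"series": [[[1.5, 1.0, -0.8, -1.7, 0, 0], [1.5, 1.0, -0.8, -1.7, 0, -0.2], [1.0, 0.5, -0.4, 0, 0, 0], [0, 0.1, 0, 0, 0, 0], [0, 0, 0, 0, 0, 0]]]}}

```text
clock: 3.62
ee_pos: [0.6207, -0.1773, 0.16]
tcp_rot: [0.672, 0.223, 0.671, -0.221]
force: [0.0, 0.1, 0.8]
opening: 0.0872
```

```bash
python3 go.py .6209 -.1818 .038 -37
python3 - <<'E'
from h import *
im,_=optics.camera('scene');print(cv2.imwrite('pics/s1.png',cv2.resize(im[140:340,280:480,::-1],(600,600),interpolation=cv2.INTER_CUBIC)))
E
```

```text
t 3.62 pos [ 0.6207 -0.1773  0.16  ] force [0.  0.1 0.8] open 0.0872 err_mm [   0.2   -4.5 -122. ] rv [ 0.4  0.  -0.1] n 4
[3.05, -0.09, 0.07, 0.1, 0.0, -0.03]
[3.05, -0.09, 0.07, 0.1, 0.0, -0.03]
[3.05, -0.09, 0.07, 0.1, 0.0, -0.03]
[3.05, -0.09, 0.07, 0.1, 0.0, -0.03]
True
```

View pics/s1.png

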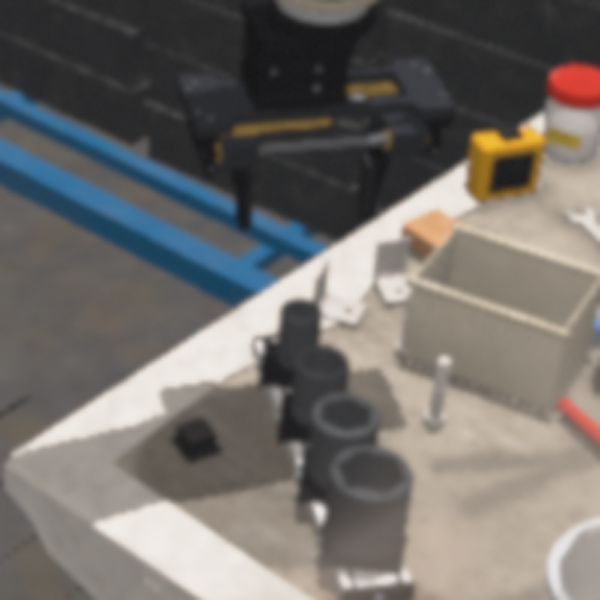

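The gripper, jaws across the row, sits above the smallest (farthest-left) socket. Body height clears the box rim. Descending.

Request:
{"op": "jog_arm", "data": {"series": [[[2.5, -0.2, 0.1, 0.2, 0, 0], [2.5, -0.1, 0.1, 0, 0, 0], [2.5, 0, 0, 0, 0, 0], [2.0, 0, 0, 0, 0, 0], [1.2, 0, 0, 0, 0, 0], [0.6, 0, 0, 0, 0, 0], [0.2, 0, 0, 0, 0, 0], [0, 0, 0, 0, 0, 0]]]}}

```text
clock: 4.33
ee_pos: [0.6261, -0.1835, 0.05]
tcp_rot: [0.676, 0.226, 0.666, -0.222]
force: [0.6, 0.2, 0.0]
opening: 0.087
```

```bash
python3 go.py .6209 -.1818 .038 -37
```

```text
t 4.33 pos [ 0.6261 -0.1835  0.05  ] force [0.6 0.2 0. ] open 0.0870 err_mm [ -5.2   1.7 -12. ] rv [ 0.1  0.7 -0.5] n 1
[1.2, -0.19, -0.53, 0.1, 0.68, -0.54]
```

Request:
{"op": "jog_arm", "data": {"series": [[[0.6, -0.1, -0.3, 0, 0.4, -0.3], [0.4, -0.1, -0.2, 0, 0.3, -0.2], [0.2, 0, 0, 0, 0, 0], [0, 0, 0, 0, 0, 0]]]}}

```text
clock: 4.67
ee_pos: [0.6227, -0.1826, 0.0406]
tcp_rot: [0.672, 0.224, 0.67, -0.223]
force: [0.3, 0.5, -0.4]
opening: 0.0868
```

Request:
{"op": "jog_arm", "data": {"series": [[[0, 0, 0, 0, 0, 0], [0, 0, 0, 0, 0, 0], [0, 0, 0, 0, 0, 0], [0, 0, 0, 0, 0, 0], [0, 0, 0, 0, 0, 0], [0, 0, 0, 0, 0, 0]]], "fingers": 2.5, "squeeze": 30}}

```text
clock: 5.17
ee_pos: [0.6234, -0.1827, 0.0417]
tcp_rot: [0.673, 0.224, 0.669, -0.223]
force: [0.2, -0.0, 0.1]
opening: 0.0549
```

```bash
python3 go.py .6209 -.1818 .17 -37
```

```text
t 5.17 pos [ 0.6234 -0.1827  0.0417] force [ 0.2 -0.   0.1] open 0.0549 err_mm [ -2.5   0.9 128.3] rv [ 0.1  0.2 -0.2] n 4
[-3.21, -0.01, -0.05, 0.03, 0.06, -0.05]
[-3.21, -0.01, -0.05, 0.03, 0.06, -0.05]
[-3.21, -0.01, -0.06, 0.03, 0.06, -0.05]
[-3.21, -0.02, -0.06, 0.03, 0.06, -0.05]
```

Request:
{"op": "jog_arm", "data": {"series": [[[0.1, 0, -0.1, 0, 0, 0], [0.1, 0, -0.1, 0, 0, 0], [0, 0, 0, 0, 0, 0], [0, 0, 0, 0, 0, 0], [0, 0, 0, 0, 0, 0], [0, 0, 0, 0, 0, 0]]]}}

```text
clock: 5.67
ee_pos: [0.6217, -0.1815, 0.0396]
tcp_rot: [0.673, 0.224, 0.669, -0.223]
force: [-0.3, 0.0, -0.3]
opening: 0.0326
```

```bash
python3 go.py .6209 -.1818 .17 -37
```

```text
t 5.67 pos [ 0.6217 -0.1815  0.0396] force [-0.3  0.  -0.3] open 0.0326 err_mm [ -0.8  -0.3 130.4] rv [ 0.1  0.3 -0.2] n 4
[-3.26, -0.01, 0.0, 0.03, 0.06, -0.05]
[-3.26, -0.01, -0.0, 0.03, 0.06, -0.05]
[-3.26, -0.01, -0.0, 0.03, 0.06, -0.05]
[-3.26, -0.02, -0.01, 0.03, 0.06, -0.05]
```

Request:
{"op": "jog_arm", "data": {"series": [[[0, 0, 0, 0, 0, 0], [-0.8, 0, 0, 0, 0, 0], [-1.5, 0, 0, 0, 0, 0], [-2.5, 0, 0, 0, 0, 0], [-3.0, 0, 0, 0, 0, 0], [-3.0, 0, 0, 0, 0, 0], [-2.0, 0, 0, 0, 0, 0], [-1.0, 0, 0, 0, 0, 0]]]}}

```text
clock: 6.33
ee_pos: [0.6176, -0.1814, 0.1852]
tcp_rot: [0.67, 0.224, 0.671, -0.224]
force: [0.4, -0.7, -1.9]
opening: 0.0328
```

```bash
python3 go.py .4515 .2511 .17 -14.8
```

```text
t 6.33 pos [ 0.6176 -0.1814  0.1852] force [ 0.4 -0.7 -1.9] open 0.0328 err_mm [-166.1  432.5  -15.2] rv [-22.2  -0.1   0. ] n 12
[0.13, 2.05, -3.27, -1.85, -0.01, 0.0]
[0.13, 2.15, -3.21, -1.85, -0.01, 0.0]
[0.13, 2.25, -3.14, -1.85, -0.01, 0.0]
[0.13, 2.35, -3.06, -1.85, -0.01, 0.0]
[0.13, 2.45, -2.98, -1.85, -0.01, 0.0]
[0.13, 2.55, -2.9, -1.85, -0.01, 0.0]
[0.13, 2.64, -2.82, -1.85, -0.01, 0.0]
[0.13, 2.73, -2.73, -1.85, -0.01, 0.0]
[0.13, 2.81, -2.64, -1.85, -0.01, 0.0]
[0.13, 2.9, -2.55, -1.85, -0.01, 0.0]
[0.13, 2.98, -2.46, -1.85, -0.01, 0.0]
[0.13, 3.06, -2.36, -1.85, -0.01, 0.0]
```

Request:
{"op": "jog_arm", "data": {"series": [[[0.1, 2.0, -3.3, -1.9, 0, 0], [0.1, 2.1, -3.2, -1.9, 0, 0], [0.1, 2.2, -3.1, -1.9, 0, 0], [0.1, 2.3, -3.1, -1.9, 0, 0], [0.1, 2.4, -3.0, -1.9, 0, 0], [0.1, 2.6, -2.9, -1.9, 0, 0], [0.1, 2.6, -2.8, -1.9, 0, 0], [0.1, 2.7, -2.7, -1.9, 0, 0], [0.1, 2.8, -2.6, -1.9, 0, 0], [0.1, 2.4, -2.1, -1.9, 0, 0], [0.1, 1.8, -1.4, -1.9, 0, 0], [0.1, 1.0, -0.8, -1.0, 0, 0]]]}}

```text
clock: 7.33
ee_pos: [0.4592, 0.2092, 0.1792]
tcp_rot: [0.704, 0.091, 0.698, -0.092]
force: [0.4, 0.0, -1.9]
opening: 0.0329
```

```bash
python3 go.py .4515 .2511 .10 -14.8
```

```text
t 7.33 pos [0.4592 0.2092 0.1792] force [ 0.4  0.  -1.9] open 0.0329 err_mm [ -7.7  41.9 -79.2] rv [-0.1  0.5 -0. ] n 3
[2.64, 1.28, -0.63, -0.02, 0.16, -0.0]
[2.64, 1.28, -0.62, -0.02, 0.16, -0.0]
[2.64, 1.28, -0.61, -0.02, 0.16, -0.0]
```

Request:
{"op": "jog_arm", "data": {"series": [[[0.8, 1.1, -0.6, 0, 0.3, 0], [1.5, 1.1, -0.6, 0, 0.2, 0], [2.0, 0.8, -0.4, 0, 0, 0], [1.8, 0.5, -0.2, 0, 0, 0], [1.2, 0.2, -0.1, 0, 0, 0], [0.4, 0, 0, 0, 0, 0], [0, 0, 0, 0, 0, 0]]]}}

```text
clock: 7.92
ee_pos: [0.4515, 0.2503, 0.0977]
tcp_rot: [0.701, 0.094, 0.701, -0.094]
force: [-0.1, -0.1, -1.7]
opening: 0.0331
```

```bash
python3 go.py .4515 .2511 .07 -14.8
```

```text
t 7.92 pos [0.4515 0.2503 0.0977] force [-0.1 -0.1 -1.7] open 0.0331 err_mm [ -0.    0.8 -27.7] rv [-0.5 -0.   0. ] n 1
[2.77, 0.07, -0.02, -0.5, -0.03, 0.01]
```

Request:
{"op": "jog_arm", "data": {"series": [[[1.2, 0.1, 0, -0.4, 0, 0], [1.5, 0, 0, 0, 0, 0], [1.5, 0, 0, 0, 0, 0], [1.2, 0, 0, 0, 0, 0], [0.7, 0, 0, 0, 0, 0], [0.3, 0, 0, 0, 0, 0], [0, 0, 0, 0, 0, 0]]]}}

```text
clock: 8.5
ee_pos: [0.4568, 0.2497, 0.0357]
tcp_rot: [0.701, 0.097, 0.7, -0.094]
force: [-2.5, 1.7, -2.7]
opening: 0.0332
```

```bash
python3 go.py .4515 .2511 .0325 -14.8
```

```text
t 8.50 pos [0.4568 0.2497 0.0357] force [-2.5  1.7 -2.7] open 0.0332 err_mm [-5.3  1.4 -3.2] rv [-0.7  0.1 -0.3] n 1
[0.32, -0.01, -0.55, -0.72, 0.09, -0.32]
```

Request:
{"op": "jog_arm", "data": {"series": [[[0, 0, -0.3, -0.4, 0, -0.2], [0, 0, -0.2, -0.3, 0, -0.1], [0.1, 0, 0, 0, 0, 0], [0.1, 0, 0, 0, 0, 0], [0, 0, 0, 0, 0, 0]]]}}

```text
clock: 8.92
ee_pos: [0.4541, 0.2496, 0.0361]
tcp_rot: [0.703, 0.092, 0.699, -0.091]
force: [-0.2, -0.8, -1.7]
opening: 0.033
```

```bash
python3 go.py .4515 .2511 .0325 -14.8
```

```text
t 8.92 pos [0.4541 0.2496 0.0361] force [-0.2 -0.8 -1.7] open 0.0330 err_mm [-2.6  1.5 -3.6] rv [-0.1  0.3 -0.1] n 1
[0.35, 0.07, -0.29, -0.09, 0.29, -0.07]
```

Request:
{"op": "jog_arm", "data": {"series": [[[0.3, 0.1, -0.3, 0, 0.2, 0], [0.3, 0, -0.1, 0, 0, 0], [0.2, 0, 0, 0, 0, 0], [0.1, 0, 0, 0, 0, 0]]]}}

```text
clock: 9.25
ee_pos: [0.4515, 0.2522, 0.0311]
tcp_rot: [0.701, 0.093, 0.701, -0.091]
force: [-2.8, -2.6, 9.4]
opening: 0.033
```

```bash
python3 go.py .4515 .2511 .0325 -14.8
```

```text
t 9.25 pos [0.4515 0.2522 0.0311] force [-2.8 -2.6  9.4] open 0.0330 err_mm [ 0.  -1.1  1.4] rv [-0.1  0.  -0.2] n 1
[-0.14, -0.11, 0.03, -0.14, 0.02, -0.23]
```

Seated contact at the expected height. Release and lift.

Request:
{"op": "jog_arm", "data": {"series": [[[0, 0, 0, 0, 0, 0], [0, 0, 0, 0, 0, 0], [0, 0, 0, 0, 0, 0], [0, 0, 0, 0, 0, 0], [-1.0, 0, 0, 0, 0, 0], [-2.0, 0, 0, 0, 0, 0], [-3.0, 0, 0, 0, 0, 0], [-3.0, 0, 0, 0, 0, 0], [-2.5, 0, 0, 0, 0, 0], [-2.0, 0, 0, 0, 0, 0]]], "fingers": 8.7}}

```text
clock: 10.08
ee_pos: [0.4487, 0.2492, 0.1694]
tcp_rot: [0.7, 0.091, 0.702, -0.094]
force: [0.7, -0.7, 0.1]
opening: 0.0853
```

```bash
python3 go.py .5800 -.2361 .17 -37
python3 - <<'E'
from h import *
im,d=optics.camera('scene');cv2.imwrite('pics/s2.png',cv2.resize(im[150:260,140:270,::-1],(650,550),interpolation=cv2.INTER_CUBIC))
E
```

```text
t 10.08 pos [0.4487 0.2492 0.1694] force [ 0.7 -0.7  0.1] open 0.0853 err_mm [ 131.3 -485.3    0.6] rv [22.  -0.1  0.3] n 13
[0.01, -3.34, 1.94, 1.69, -0.01, 0.02]
[0.0, -3.28, 2.04, 1.69, -0.01, 0.02]
[0.0, -3.22, 2.14, 1.69, -0.01, 0.02]
[0.0, -3.16, 2.23, 1.69, -0.01, 0.02]
[0.0, -3.09, 2.32, 1.69, -0.01, 0.02]
[0.0, -3.02, 2.41, 1.69, -0.01, 0.02]
[-0.0, -2.95, 2.5, 1.69, -0.01, 0.02]
[-0.0, -2.87, 2.59, 1.69, -0.01, 0.02]
[-0.0, -2.8, 2.67, 1.69, -0.01, 0.02]
[-0.0, -2.72, 2.75, 1.69, -0.01, 0.02]
[-0.0, -2.63, 2.83, 1.69, -0.01, 0.02]
[-0.0, -2.55, 2.91, 1.69, -0.01, 0.02]
[-0.0, -2.46, 2.98, 1.69, -0.01, 0.02]
```

View pics/s2.png

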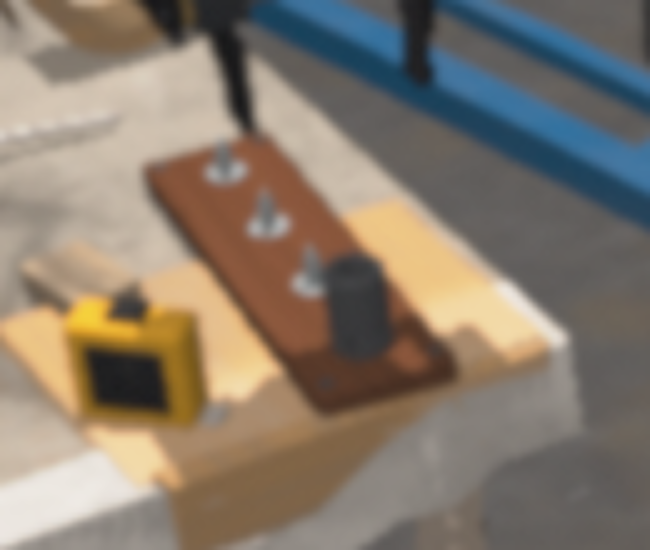

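The first socket stands upright on the rightmost stud (full image about (212,210)). On to socket 2.

Request:
{"op": "jog_arm", "data": {"series": [[[0, -3.3, 1.9, 1.7, 0, 0], [0, -3.3, 2.0, 1.7, 0, 0], [0, -3.2, 2.1, 1.7, 0, 0], [0, -3.2, 2.2, 1.7, 0, 0], [0, -3.1, 2.3, 1.7, 0, 0], [0, -3.0, 2.4, 1.7, 0, 0], [0, -3.0, 2.5, 1.7, 0, 0], [0, -2.9, 2.6, 1.7, 0, 0], [0, -2.8, 2.7, 1.7, 0, 0], [0, -2.7, 2.7, 1.7, 0, 0], [0, -2.0, 2.2, 1.7, 0, 0], [0, -1.2, 1.4, 1.7, 0, 0]]]}}

```text
clock: 11.13
ee_pos: [0.5669, -0.1809, 0.1815]
tcp_rot: [0.677, 0.22, 0.67, -0.211]
force: [1.0, -0.4, -0.5]
opening: 0.0871
```

```bash
python3 go.py .5800 -.2361 .11 -37
```

```text
t 11.13 pos [ 0.5669 -0.1809  0.1815] force [ 1.  -0.4 -0.5] open 0.0871 err_mm [ 13.1 -55.2 -71.5] rv [ 1.5  0.3 -0.8] n 3
[2.37, -1.28, 1.41, 0.49, 0.1, -0.28]
[2.38, -1.26, 1.43, 0.49, 0.1, -0.28]
[2.38, -1.23, 1.44, 0.49, 0.1, -0.28]
```

Request:
{"op": "jog_arm", "data": {"series": [[[0.8, -1.0, 1.1, 0.8, 0.1, -0.4], [1.3, -1.0, 1.1, 0.7, 0.1, -0.4], [1.6, -0.8, 0.9, 0, 0, 0], [1.5, -0.6, 0.7, 0, 0, 0], [1.2, -0.3, 0.3, 0, 0, 0], [0.5, 0, 0, 0, 0, 0], [0, 0, 0, 0, 0, 0]]]}}

```text
clock: 11.72
ee_pos: [0.5781, -0.2457, 0.1121]
tcp_rot: [0.671, 0.227, 0.668, -0.23]
force: [-1.0, 0.3, -0.4]
opening: 0.0872
```

```bash
python3 go.py .5800 -.2361 .038 -37
```

```text
t 11.72 pos [ 0.5781 -0.2457  0.1121] force [-1.   0.3 -0.4] open 0.0872 err_mm [  1.9   9.6 -74.1] rv [-0.7  0.3  0.2] n 2
[3.7, 0.45, -0.24, -0.37, 0.16, 0.08]
[3.7, 0.44, -0.23, -0.37, 0.16, 0.08]
```

Request:
{"op": "jog_arm", "data": {"series": [[[0.6, 0.4, -0.2, -0.4, 0.1, 0], [1.2, 0.3, -0.2, -0.3, 0.1, 0], [1.8, 0.2, -0.1, 0, 0, 0], [1.8, 0, -0.1, 0, 0, 0], [1.2, 0, -0.1, 0, 0, 0], [0.6, 0, -0.1, 0, 0, 0], [0.2, 0, 0, 0, 0, 0]]]}}

```text
clock: 12.3
ee_pos: [0.5807, -0.2261, 0.036]
tcp_rot: [0.673, 0.222, 0.67, -0.221]
force: [0.4, 0.3, -1.2]
opening: 0.0868
```

```bash
python3 go.py .5800 -.2361 .038 -37
```

```text
t 12.30 pos [ 0.5807 -0.2261  0.036 ] force [ 0.4  0.3 -1.2] open 0.0868 err_mm [ -0.7 -10.    2. ] rv [ 0.5  0.2 -0.1] n 1
[-0.2, -0.84, 0.54, 0.53, 0.24, -0.15]
```

Request:
{"op": "jog_arm", "data": {"series": [[[0, -0.4, 0.3, 0.3, 0.1, 0], [0, -0.3, 0.2, 0.2, 0.1, 0], [0, -0.1, 0, 0, 0, 0], [0, 0, 0, 0, 0, 0]]], "fingers": 3.3}}

```text
clock: 12.63
ee_pos: [0.5808, -0.2364, 0.0373]
tcp_rot: [0.672, 0.225, 0.67, -0.223]
force: [-0.1, -0.2, 0.0]
opening: 0.0682
```

```bash
python3 go.py .5800 -.2361 .038 -37
```

```text
t 12.63 pos [ 0.5808 -0.2364  0.0373] force [-0.1 -0.2  0. ] open 0.0682 err_mm [-0.8  0.3  0.7] rv [ 0.   0.1 -0.2] n 1
[-0.07, -0.02, -0.08, 0.03, 0.09, -0.18]
```

Request:
{"op": "jog_arm", "data": {"series": [[[0, 0, 0, 0, 0, 0], [0, 0, 0, 0, 0, 0], [0, 0, 0, 0, 0, 0], [0, 0, 0, 0, 0, 0], [0, 0, 0, 0, 0, 0], [0, 0, 0, 0, 0, 0], [0, 0, 0, 0, 0, 0]]]}}

```text
clock: 13.22
ee_pos: [0.5814, -0.2375, 0.039]
tcp_rot: [0.672, 0.226, 0.669, -0.224]
force: [-1.1, -0.4, -0.3]
opening: 0.0415
```

Request:
{"op": "jog_arm", "data": {"series": [[[-0.8, 0, 0, 0, 0, 0], [-1.5, 0, 0, 0, 0, 0], [-2.5, 0, 0, 0, 0, 0], [-3.0, 0, 0, 0, 0, 0], [-3.0, 0, 0, 0, 0, 0], [-2.0, 0, 0, 0, 0, 0], [-1.0, 0, 0, 0, 0, 0]]]}}

```text
clock: 13.8
ee_pos: [0.5773, -0.2368, 0.1846]
tcp_rot: [0.669, 0.226, 0.671, -0.225]
force: [1.0, 0.0, -2.5]
opening: 0.0414
```

```bash
python3 go.py .4688 .3168 .17 -14.8
```

```text
t 13.80 pos [ 0.5773 -0.2368  0.1846] force [ 1.   0.  -2.5] open 0.0414 err_mm [-108.5  553.6  -14.6] rv [-22.3  -0.2  -0.1] n 14
[0.11, 2.68, -3.01, -1.6, -0.01, -0.0]
[0.11, 2.77, -2.93, -1.6, -0.01, -0.0]
[0.11, 2.85, -2.85, -1.6, -0.01, -0.0]
[0.11, 2.93, -2.77, -1.6, -0.01, -0.0]
[0.11, 3.0, -2.69, -1.6, -0.01, -0.0]
[0.11, 3.08, -2.6, -1.6, -0.01, -0.0]
[0.11, 3.15, -2.52, -1.6, -0.01, -0.0]
[0.11, 3.22, -2.43, -1.6, -0.01, -0.0]
[0.11, 3.28, -2.34, -1.6, -0.01, -0.0]
[0.11, 3.35, -2.25, -1.6, -0.01, -0.0]
[0.11, 3.41, -2.15, -1.6, -0.01, -0.0]
[0.11, 3.47, -2.06, -1.6, -0.01, -0.0]
[0.11, 3.52, -1.96, -1.6, -0.01, -0.0]
[0.11, 3.57, -1.86, -1.6, -0.01, -0.0]
```

Request:
{"op": "jog_arm", "data": {"series": [[[0.1, 2.7, -3.0, -1.8, 0, 0], [0.1, 2.8, -2.9, -1.8, 0, 0], [0.1, 2.8, -2.8, -1.8, 0, 0], [0.1, 2.9, -2.8, -1.8, 0, 0], [0.1, 3.0, -2.7, -1.8, 0, 0], [0.1, 3.1, -2.6, -1.8, 0, 0], [0.1, 3.1, -2.5, -1.8, 0, 0], [0.1, 3.2, -2.4, -1.8, 0, 0], [0.1, 3.3, -2.3, -1.8, 0, 0], [0.1, 3.3, -2.2, -1.8, 0, 0], [0.1, 3.2, -2.0, -1.8, 0, 0], [0.1, 2.4, -1.4, -1.5, 0, 0]]]}}

```text
clock: 14.8
ee_pos: [0.4755, 0.2245, 0.18]
tcp_rot: [0.703, 0.099, 0.697, -0.098]
force: [-0.6, -0.3, -2.1]
opening: 0.0412
```

```bash
python3 go.py .4688 .3168 .11 -14.8
```

```text
t 14.80 pos [0.4755 0.2245 0.18  ] force [-0.6 -0.3 -2.1] open 0.0412 err_mm [ -6.7  92.3 -70. ] rv [-1.3  0.4 -0.1] n 3
[2.33, 2.89, -1.08, -0.43, 0.15, -0.05]
[2.33, 2.9, -1.06, -0.43, 0.15, -0.05]
[2.33, 2.91, -1.03, -0.43, 0.15, -0.05]
```

Request:
{"op": "jog_arm", "data": {"series": [[[0, 2.2, -0.8, -0.7, 0.3, 0], [0, 2.2, -0.8, -0.6, 0.1, 0], [0.8, 1.7, -0.6, 0, 0, 0], [1.5, 1.2, -0.5, 0, 0, 0], [1.8, 0.7, -0.3, 0, 0, 0], [1.5, 0.3, -0.1, 0, 0, 0], [0.8, 0, -0.1, 0, 0, 0], [0.2, 0, 0, 0, 0, 0], [0, 0, 0, 0, 0, 0]]]}}

```text
clock: 15.55
ee_pos: [0.4621, 0.3269, 0.1132]
tcp_rot: [0.702, 0.088, 0.702, -0.085]
force: [-0.1, 0.1, -2.4]
opening: 0.0412
```

```bash
python3 go.py .4688 .3168 .07 -14.8
```

```text
t 15.55 pos [0.4621 0.3269 0.1132] force [-0.1  0.1 -2.4] open 0.0412 err_mm [  6.7 -10.1 -43.2] rv [ 0.7  0.  -0.2] n 2
[2.16, -0.42, 0.45, 0.35, 0.0, -0.11]
[2.16, -0.41, 0.45, 0.35, 0.0, -0.11]
```

Request:
{"op": "jog_arm", "data": {"series": [[[0.6, -0.4, 0.4, 0.3, 0, -0.1], [1.2, -0.3, 0.3, 0.3, 0, -0.1], [1.2, -0.1, 0.1, 0, 0, 0], [0.8, 0, 0, 0, 0, 0], [0.3, 0, 0, 0, 0, 0], [0, 0, 0, 0, 0, 0]]]}}

```text
clock: 16.05
ee_pos: [0.4709, 0.3141, 0.0705]
tcp_rot: [0.702, 0.093, 0.7, -0.092]
force: [-0.8, -0.0, -2.3]
opening: 0.0415
```

```bash
python3 go.py .4688 .3168 .031 -14.8
```

```text
t 16.05 pos [0.4709 0.3141 0.0705] force [-0.8 -0.  -2.3] open 0.0415 err_mm [ -2.1   2.7 -39.5] rv [-0.2  0.1 -0.1] n 1
[3.95, 0.2, -0.28, -0.23, 0.12, -0.15]
```

Request:
{"op": "jog_arm", "data": {"series": [[[0.5, 0.2, -0.3, -0.2, 0.1, 0], [0.8, 0, -0.1, 0, 0, 0], [0.9, 0, -0.1, 0, 0, 0], [0.7, 0, -0.1, 0, 0, 0], [0.4, 0, 0, 0, 0, 0], [0.2, 0, 0, 0, 0, 0], [0.2, 0, 0, 0, 0, 0]]]}}

```text
clock: 16.63
ee_pos: [0.4648, 0.319, 0.0306]
tcp_rot: [0.701, 0.092, 0.701, -0.09]
force: [-11.4, -8.8, 39.9]
opening: 0.0413
```

```bash
python3 go.py .4688 .3168 .031 -14.8
```

```text
t 16.63 pos [0.4648 0.319  0.0306] force [-11.4  -8.8  39.9] open 0.0413 err_mm [ 4.  -2.2  0.4] rv [ 0.1 -0.  -0.2] n 1
[-0.04, -0.11, 0.44, 0.06, -0.02, -0.19]
```

Request:
{"op": "jog_arm", "data": {"series": [[[-0.1, 0, 0.1, 0, 0, 0], [0, 0, 0, 0, 0, 0], [0, 0, 0, 0, 0, 0], [0, 0, 0, 0, 0, 0], [-1.0, 0, 0, 0, 0, 0], [-2.0, 0, 0, 0, 0, 0], [-3.0, 0, 0, 0, 0, 0], [-3.0, 0, 0, 0, 0, 0], [-2.5, 0, 0, 0, 0, 0], [-2.0, 0, 0, 0, 0, 0]]], "fingers": 8.7}}

```text
clock: 17.47
ee_pos: [0.4647, 0.3163, 0.172]
tcp_rot: [0.7, 0.091, 0.702, -0.092]
force: [0.5, 0.8, -0.2]
opening: 0.0861
```

```bash
python3 go.py .5391 -.2905 .17 -37
python3 - <<'E'
from h import *
im,d=optics.camera('scene');cv2.imwrite('pics/s3.png',cv2.resize(im[150:260,140:270,::-1],(650,550),interpolation=cv2.INTER_CUBIC))
E
```

```text
t 17.47 pos [0.4647 0.3163 0.172 ] force [ 0.5  0.8 -0.2] open 0.0861 err_mm [  74.4 -606.8   -2. ] rv [22.2 -0.1  0.1] n 16
[0.02, -3.55, 1.42, 1.39, -0.01, 0.01]
[0.02, -3.51, 1.51, 1.39, -0.01, 0.01]
[0.02, -3.47, 1.59, 1.39, -0.01, 0.01]
[0.02, -3.43, 1.67, 1.39, -0.01, 0.01]
[0.01, -3.39, 1.76, 1.39, -0.01, 0.01]
[0.01, -3.35, 1.84, 1.39, -0.01, 0.01]
[0.01, -3.3, 1.92, 1.39, -0.01, 0.01]
[0.01, -3.26, 2.0, 1.39, -0.01, 0.01]
[0.01, -3.21, 2.08, 1.39, -0.01, 0.01]
[0.01, -3.16, 2.15, 1.39, -0.01, 0.01]
[0.01, -3.1, 2.23, 1.39, -0.01, 0.01]
[0.01, -3.05, 2.3, 1.39, -0.01, 0.01]
[0.01, -2.99, 2.38, 1.39, -0.01, 0.01]
[0.01, -2.93, 2.45, 1.39, -0.01, 0.01]
[0.01, -2.87, 2.52, 1.39, -0.01, 0.01]
[0.01, -2.81, 2.59, 1.39, -0.01, 0.01]
```

View pics/s3.png

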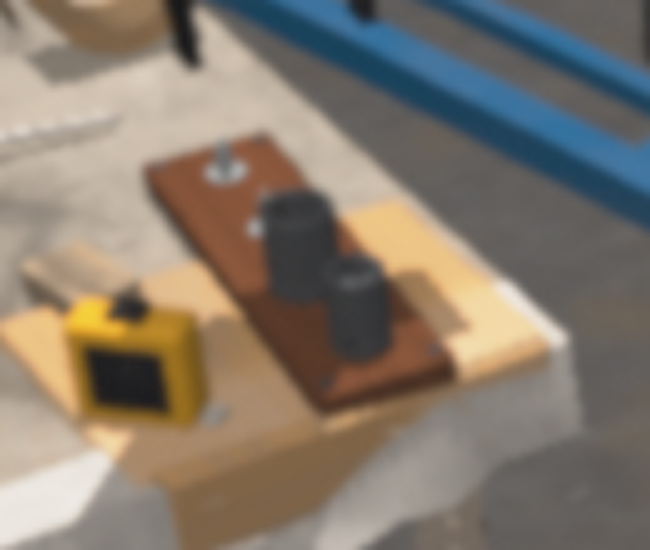

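Both sockets stand upright on the two rightmost studs. Next, socket 3.

Request:
{"op": "jog_arm", "data": {"series": [[[0, -3.6, 1.4, 1.4, 0, 0], [0, -3.5, 1.5, 1.4, 0, 0], [0, -3.5, 1.6, 1.4, 0, 0], [0, -3.4, 1.7, 1.4, 0, 0], [0, -3.4, 1.8, 1.4, 0, 0], [0, -3.4, 1.8, 1.4, 0, 0], [0, -3.3, 1.9, 1.4, 0, 0], [0, -3.3, 2.0, 1.4, 0, 0], [0, -3.2, 2.1, 1.4, 0, 0], [0, -3.2, 2.2, 1.4, 0, 0], [0, -3.1, 2.2, 1.4, 0, 0], [0, -3.0, 2.3, 1.4, 0, 0]]]}}

```text
clock: 18.52
ee_pos: [0.5248, -0.1477, 0.183]
tcp_rot: [0.685, 0.2, 0.676, -0.183]
force: [0.9, 0.6, 0.6]
opening: 0.0865
```

```bash
python3 go.py .5391 -.2905 .15 -37
```

```text
t 18.52 pos [ 0.5248 -0.1477  0.183 ] force [0.9 0.6 0.6] open 0.0865 err_mm [  14.3 -142.8  -33. ] rv [ 5.5  0.2 -1.5] n 4
[0.76, -2.88, 2.17, 1.38, 0.05, -0.39]
[0.78, -2.82, 2.24, 1.38, 0.05, -0.39]
[0.79, -2.76, 2.3, 1.38, 0.05, -0.39]
[0.81, -2.7, 2.37, 1.38, 0.05, -0.39]
```

Request:
{"op": "jog_arm", "data": {"series": [[[0.5, -2.4, 1.8, 1.4, 0, -0.4], [0.7, -2.2, 1.7, 1.4, 0.1, -0.4], [1.0, -1.8, 1.5, 1.4, 0, -0.4], [1.0, -1.4, 1.1, 0.7, 0, -0.3], [1.2, -0.9, 0.7, 0.4, 0, 0], [1.2, -0.5, 0.4, 0, 0, 0], [1.0, -0.1, 0.1, 0, 0, 0], [0.4, 0, 0, 0, 0, 0], [0, 0, 0, 0, 0, 0]]]}}

```text
clock: 19.27
ee_pos: [0.5326, -0.2839, 0.1145]
tcp_rot: [0.672, 0.229, 0.665, -0.231]
force: [0.0, 0.4, 0.1]
opening: 0.0871
```

```bash
python3 go.py .5391 -.2905 .038 -37
```

```text
t 19.27 pos [ 0.5326 -0.2839  0.1145] force [0.  0.4 0.1] open 0.0871 err_mm [  6.5  -6.6 -76.5] rv [-0.9  0.6  0. ] n 2
[3.83, -0.06, 0.42, -0.47, 0.29, 0.0]
[3.82, -0.06, 0.44, -0.47, 0.29, 0.0]
```

Request:
{"op": "jog_arm", "data": {"series": [[[0.6, -0.1, 0.4, -0.4, 0.3, 0], [1.2, 0, 0.2, -0.3, 0.3, 0], [1.8, 0, 0, 0, 0, 0], [1.8, 0, 0, 0, 0, 0], [1.2, 0, 0, 0, 0, 0], [0.6, 0, 0, 0, 0, 0], [0.2, 0, 0, 0, 0, 0]]]}}

```text
clock: 19.85
ee_pos: [0.5418, -0.2847, 0.0377]
tcp_rot: [0.672, 0.224, 0.67, -0.221]
force: [0.4, -0.5, 0.6]
opening: 0.0875
```

```bash
python3 go.py .5391 -.2905 .038 -37
```

```text
t 19.85 pos [ 0.5418 -0.2847  0.0377] force [ 0.4 -0.5  0.6] open 0.0875 err_mm [-2.7 -5.8  0.3] rv [ 0.3  0.1 -0.3] n 1
[-0.04, -0.63, 0.13, 0.34, 0.07, -0.28]
```

Request:
{"op": "jog_arm", "data": {"series": [[[0, -0.4, 0.1, 0.2, 0, -0.2], [0, -0.2, 0, 0.1, 0, 0], [0, -0.1, 0, 0, 0, 0], [0, 0, 0, 0, 0, 0], [0, 0, 0, 0, 0, 0]]], "fingers": 4.0}}

```text
clock: 20.27
ee_pos: [0.539, -0.2921, 0.0393]
tcp_rot: [0.672, 0.224, 0.669, -0.224]
force: [-0.3, -0.6, 0.4]
opening: 0.0615
```

Request:
{"op": "jog_arm", "data": {"series": [[[0, 0, 0, 0, 0, 0], [0, 0, 0, 0, 0, 0], [0, 0, 0, 0, 0, 0], [0, 0, 0, 0, 0, 0], [0, 0, 0, 0, 0, 0]]]}}

```text
clock: 20.68
ee_pos: [0.5393, -0.2921, 0.0401]
tcp_rot: [0.672, 0.224, 0.669, -0.224]
force: [0.4, -0.2, -1.2]
opening: 0.0487
```

Request:
{"op": "jog_arm", "data": {"series": [[[-0.8, 0, 0, 0, 0, 0], [-1.5, 0, 0, 0, 0, 0], [-2.5, 0, 0, 0, 0, 0], [-3.0, 0, 0, 0, 0, 0], [-3.0, 0, 0, 0, 0, 0], [-2.0, 0, 0, 0, 0, 0], [-1.0, 0, 0, 0, 0, 0]]]}}

```text
clock: 21.27
ee_pos: [0.5352, -0.291, 0.1856]
tcp_rot: [0.669, 0.225, 0.672, -0.225]
force: [0.7, -0.5, -3.0]
opening: 0.0487
```

```bash
python3 go.py .4862 .3826 .17 -14.8
```

```text
t 21.27 pos [ 0.5352 -0.291   0.1856] force [ 0.7 -0.5 -3. ] open 0.0487 err_mm [-49.  673.6 -15.6] rv [-22.3  -0.2   0. ] n 17
[0.1, 2.99, -2.62, -1.31, -0.01, 0.0]
[0.1, 3.05, -2.55, -1.31, -0.01, 0.0]
[0.1, 3.1, -2.48, -1.31, -0.01, 0.0]
[0.1, 3.16, -2.41, -1.31, -0.01, 0.0]
[0.1, 3.21, -2.34, -1.31, -0.01, 0.0]
[0.1, 3.27, -2.26, -1.31, -0.01, 0.0]
[0.1, 3.32, -2.19, -1.31, -0.01, 0.0]
[0.1, 3.37, -2.11, -1.31, -0.01, 0.0]
[0.09, 3.41, -2.03, -1.31, -0.01, 0.0]
[0.09, 3.46, -1.95, -1.31, -0.01, 0.0]
[0.09, 3.5, -1.87, -1.31, -0.01, 0.0]
[0.09, 3.55, -1.79, -1.31, -0.01, 0.0]
[0.09, 3.59, -1.71, -1.31, -0.01, 0.0]
[0.09, 3.62, -1.63, -1.31, -0.01, 0.0]
[0.09, 3.66, -1.55, -1.31, -0.01, 0.0]
[0.09, 3.69, -1.46, -1.31, -0.01, 0.0]
[0.09, 3.73, -1.38, -1.31, -0.01, 0.0]
```

Request:
{"op": "jog_arm", "data": {"series": [[[0, 3.0, -2.6, -1.4, 0, 0], [0, 3.0, -2.6, -1.4, 0, 0], [0, 3.1, -2.5, -1.4, 0, 0], [0, 3.2, -2.4, -1.4, 0, 0], [0, 3.2, -2.3, -1.4, 0, 0], [0, 3.3, -2.3, -1.4, 0, 0], [0, 3.3, -2.2, -1.4, 0, 0], [0, 3.4, -2.1, -1.4, 0, 0], [0, 3.4, -2.0, -1.4, 0, 0], [0, 3.5, -2.0, -1.4, 0, 0], [0, 3.5, -1.9, -1.4, 0, 0], [0, 3.5, -1.8, -1.4, 0, 0]]]}}

```text
clock: 22.27
ee_pos: [0.4932, 0.1868, 0.1926]
tcp_rot: [0.697, 0.13, 0.694, -0.129]
force: [1.2, 0.0, -2.1]
opening: 0.0488
```

```bash
python3 go.py .4862 .3826 .15 -14.8
```

```text
t 22.27 pos [0.4932 0.1868 0.1926] force [ 1.2  0.  -2.1] open 0.0488 err_mm [ -7.  195.8 -42.6] rv [-6.3  0.2 -0.1] n 5
[0.85, 3.6, -1.55, -1.26, 0.05, -0.02]
[0.85, 3.63, -1.46, -1.26, 0.05, -0.02]
[0.85, 3.67, -1.38, -1.26, 0.05, -0.02]
[0.85, 3.7, -1.3, -1.26, 0.05, -0.02]
[0.85, 3.72, -1.22, -1.26, 0.05, -0.02]
```

Request:
{"op": "jog_arm", "data": {"series": [[[0, 3.5, -1.4, -1.3, 0, 0], [0, 3.4, -1.3, -1.3, 0, 0], [0, 3.2, -1.1, -1.3, 0, 0], [0.4, 2.5, -0.8, -1.2, 0.2, 0], [0.8, 1.9, -0.6, -0.8, 0, 0], [1.2, 1.3, -0.4, 0, 0, 0], [1.3, 0.7, -0.2, 0, 0, 0], [1.2, 0.3, -0.1, 0, 0, 0], [0.8, 0, 0, 0, 0, 0], [0.3, 0, 0, 0, 0, 0], [0, 0, 0, 0, 0, 0]]]}}

```text
clock: 23.18
ee_pos: [0.4825, 0.3811, 0.1294]
tcp_rot: [0.701, 0.088, 0.703, -0.087]
force: [-0.8, -0.1, -2.9]
opening: 0.0484
```

```bash
python3 go.py .4862 .3826 .072 -14.8
```

```text
t 23.18 pos [0.4825 0.3811 0.1294] force [-0.8 -0.1 -2.9] open 0.0484 err_mm [  3.7   1.5 -57.4] rv [ 0.6 -0.2 -0. ] n 2
[2.87, 0.12, 0.17, 0.28, -0.08, -0.02]
[2.87, 0.12, 0.17, 0.28, -0.08, -0.02]
```

Request:
{"op": "jog_arm", "data": {"series": [[[0.8, 0.2, 0.2, 0.3, -0.1, 0], [1.5, 0, 0, 0.3, 0, 0], [1.5, 0, 0, 0, 0, 0], [1.0, 0, 0, 0, 0, 0], [0.5, 0, 0, 0, 0, 0], [0.2, 0, 0, 0, 0, 0], [0, 0, 0, 0, 0, 0]]]}}

```text
clock: 23.77
ee_pos: [0.4896, 0.3781, 0.0744]
tcp_rot: [0.702, 0.096, 0.7, -0.093]
force: [-0.3, -0.5, -3.8]
opening: 0.0489
```

```bash
python3 go.py .4862 .3826 .032 -14.8
```

```text
t 23.77 pos [0.4896 0.3781 0.0744] force [-0.3 -0.5 -3.8] open 0.0489 err_mm [ -3.4   4.5 -42.4] rv [-0.6  0.1 -0.3] n 2
[2.12, 0.16, -0.23, -0.32, 0.07, -0.14]
[2.12, 0.17, -0.23, -0.32, 0.07, -0.14]
```

Request:
{"op": "jog_arm", "data": {"series": [[[0.5, 0.2, -0.3, -0.3, 0.1, -0.2], [0.8, 0.1, -0.1, -0.3, 0, 0], [0.9, 0, -0.1, 0, 0, 0], [0.7, 0, 0, 0, 0, 0], [0.4, 0, 0, 0, 0, 0], [0.2, 0, 0, 0, 0, 0]]]}}

```text
clock: 24.27
ee_pos: [0.4862, 0.3843, 0.0382]
tcp_rot: [0.702, 0.092, 0.7, -0.089]
force: [0.3, -0.4, -2.4]
opening: 0.049
```

```bash
python3 go.py .4862 .3826 .032 -14.8
```

```text
t 24.27 pos [0.4862 0.3843 0.0382] force [ 0.3 -0.4 -2.4] open 0.0490 err_mm [ 0.  -1.7 -6.2] rv [ 0.1  0.1 -0.2] n 1
[0.62, -0.17, 0.04, 0.07, 0.11, -0.25]
```

Request:
{"op": "jog_arm", "data": {"series": [[[0.3, -0.1, 0, 0, 0.1, 0], [0.3, 0, 0, 0, 0, 0], [0.2, 0, 0, 0, 0, 0], [0.1, 0, 0, 0, 0, 0]]]}}

```text
clock: 24.6
ee_pos: [0.4862, 0.3836, 0.0319]
tcp_rot: [0.701, 0.093, 0.702, -0.088]
force: [-1.7, -0.2, -0.7]
opening: 0.0485
```

```bash
python3 go.py .4862 .3826 .032 -14.8
```

```text
t 24.60 pos [0.4862 0.3836 0.0319] force [-1.7 -0.2 -0.7] open 0.0485 err_mm [-0.  -1.   0.1] rv [ 0.1 -0.1 -0.3] n 1
[-0.01, -0.1, 0.02, 0.08, -0.1, -0.33]
```

Just touching down; release.

Request:
{"op": "jog_arm", "data": {"series": [[[0, 0, 0, 0, 0, 0], [0, 0, 0, 0, 0, 0], [0, 0, 0, 0, 0, 0], [0, 0, 0, 0, 0, 0], [-1.0, 0, 0, 0, 0, 0], [-2.0, 0, 0, 0, 0, 0], [-3.0, 0, 0, 0, 0, 0], [-3.0, 0, 0, 0, 0, 0], [-2.5, 0, 0, 0, 0, 0], [-2.0, 0, 0, 0, 0, 0]]], "fingers": 8.7}}

```text
clock: 25.43
ee_pos: [0.4855, 0.3806, 0.1714]
tcp_rot: [0.7, 0.091, 0.702, -0.091]
force: [0.2, 0.5, -0.1]
opening: 0.0871
```

```bash
python3 go.py .4982 -.3448 .17 -37
python3 - <<'E'
from h import *
im,d=optics.camera('scene');cv2.imwrite('pics/s4.png',cv2.resize(im[150:260,140:270,::-1],(650,550),interpolation=cv2.INTER_CUBIC))
E
```

```text
t 25.43 pos [0.4855 0.3806 0.1714] force [ 0.2  0.5 -0.1] open 0.0871 err_mm [  12.7 -725.4   -1.4] rv [22.2 -0.2  0. ] n 18
[0.0, -3.88, 1.1, 1.23, -0.01, 0.0]
[0.0, -3.85, 1.18, 1.23, -0.01, 0.0]
[0.0, -3.83, 1.27, 1.23, -0.01, 0.0]
[0.0, -3.8, 1.35, 1.23, -0.01, 0.0]
[0.0, -3.77, 1.43, 1.23, -0.01, 0.0]
[0.0, -3.74, 1.51, 1.23, -0.01, 0.0]
[0.0, -3.7, 1.59, 1.23, -0.01, 0.0]
[0.0, -3.67, 1.67, 1.23, -0.01, 0.0]
[0.01, -3.63, 1.75, 1.23, -0.01, 0.0]
[0.01, -3.59, 1.82, 1.23, -0.01, 0.0]
[0.01, -3.55, 1.9, 1.23, -0.01, 0.0]
[0.01, -3.51, 1.98, 1.23, -0.01, 0.0]
[0.01, -3.47, 2.05, 1.23, -0.01, 0.0]
[0.01, -3.42, 2.13, 1.23, -0.01, 0.0]
[0.01, -3.38, 2.2, 1.23, -0.01, 0.0]
[0.01, -3.33, 2.27, 1.23, -0.01, 0.0]
[0.01, -3.28, 2.34, 1.23, -0.01, 0.0]
[0.01, -3.23, 2.41, 1.23, -0.01, 0.0]
```

View pics/s4.png

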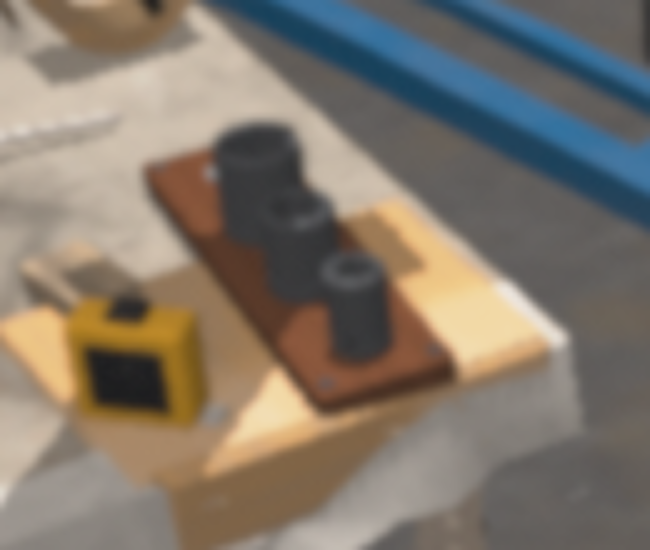

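Three upright on the rack. The last socket follows.

Request:
{"op": "jog_arm", "data": {"series": [[[0, -3.9, 1.1, 1.2, 0, 0], [0, -3.9, 1.2, 1.2, 0, 0], [0, -3.8, 1.3, 1.2, 0, 0], [0, -3.8, 1.3, 1.2, 0, 0], [0, -3.8, 1.4, 1.2, 0, 0], [0, -3.7, 1.5, 1.2, 0, 0], [0, -3.7, 1.6, 1.2, 0, 0], [0, -3.7, 1.7, 1.2, 0, 0], [0, -3.6, 1.7, 1.2, 0, 0], [0, -3.6, 1.8, 1.2, 0, 0], [0, -3.5, 1.9, 1.2, 0, 0], [0, -3.5, 2.0, 1.2, 0, 0]]]}}

```text
clock: 26.48
ee_pos: [0.4984, -0.107, 0.1784]
tcp_rot: [0.687, 0.186, 0.682, -0.168]
force: [1.7, 0.8, -0.0]
opening: 0.0872
```

```bash
python3 go.py .4982 -.3448 .14 -37
```

```text
t 26.48 pos [ 0.4984 -0.107   0.1784] force [ 1.7  0.8 -0. ] open 0.0872 err_mm [-2.000e-01 -2.378e+02 -3.840e+01] rv [ 8.  -0.  -1.5] n 6
[0.55, -3.48, 1.92, 1.33, -0.0, -0.25]
[0.57, -3.44, 2.0, 1.33, -0.0, -0.25]
[0.58, -3.39, 2.08, 1.33, -0.0, -0.25]
[0.6, -3.33, 2.16, 1.33, -0.0, -0.25]
[0.61, -3.28, 2.23, 1.33, -0.0, -0.25]
[0.63, -3.22, 2.31, 1.33, -0.0, -0.25]
```

Request:
{"op": "jog_arm", "data": {"series": [[[0.2, -3.4, 1.9, 1.4, 0, -0.3], [0.2, -3.4, 2.0, 1.4, 0, -0.3], [0.3, -3.3, 2.1, 1.4, 0, -0.3], [0.3, -2.9, 1.9, 1.4, 0, -0.3], [0.6, -2.4, 1.6, 1.2, 0, -0.3], [0.8, -1.9, 1.3, 1.0, 0, 0], [1.0, -1.3, 0.9, 0, 0, 0], [1.0, -0.7, 0.5, 0, 0, 0], [0.8, -0.2, 0.2, 0, 0, 0], [0.4, 0, 0, 0, 0, 0], [0, 0, 0, 0, 0, 0]]]}}

```text
clock: 27.4
ee_pos: [0.4931, -0.3616, 0.1228]
tcp_rot: [0.672, 0.23, 0.666, -0.23]
force: [-0.2, -0.3, 0.1]
opening: 0.0872
```

```bash
python3 go.py .4982 -.3448 .038 -37
```

```text
t 27.40 pos [ 0.4931 -0.3616  0.1228] force [-0.2 -0.3  0.1] open 0.0872 err_mm [  5.1  16.8 -84.8] rv [-1.   0.5 -0.1] n 3
[2.83, 0.54, -0.23, -0.33, 0.16, -0.04]
[2.83, 0.54, -0.22, -0.33, 0.16, -0.04]
[2.83, 0.55, -0.21, -0.33, 0.16, -0.04]
```

Request:
{"op": "jog_arm", "data": {"series": [[[0.3, 0.7, -0.3, -0.5, 0.2, 0], [0.6, 0.5, -0.2, -0.5, 0.2, 0], [0.6, 0.1, -0.1, 0, 0, 0], [0.4, 0, 0, 0, 0, 0], [0, 0, 0, 0, 0, 0]]]}}

```text
clock: 27.82
ee_pos: [0.4996, -0.3413, 0.1035]
tcp_rot: [0.673, 0.223, 0.67, -0.22]
force: [-1.2, -0.8, 0.4]
opening: 0.0872
```

```bash
python3 go.py .4982 -.3448 .038 -37
```

```text
t 27.82 pos [ 0.4996 -0.3413  0.1035] force [-1.2 -0.8  0.4] open 0.0872 err_mm [ -1.4  -3.5 -65.5] rv [ 0.5  0.1 -0.3] n 2
[3.28, -0.2, 0.04, 0.26, 0.05, -0.15]
[3.28, -0.19, 0.05, 0.26, 0.05, -0.15]
```

Request:
{"op": "jog_arm", "data": {"series": [[[0.6, -0.2, 0, 0.3, 0, -0.1], [1.2, -0.1, 0, 0.2, 0, 0], [1.5, 0, 0, 0, 0, 0], [1.4, 0, 0, 0, 0, 0], [0.9, 0, 0, 0, 0, 0], [0.4, 0, 0, 0, 0, 0], [0.1, 0, 0, 0, 0, 0], [0, 0, 0, 0, 0, 0]]]}}

```text
clock: 28.48
ee_pos: [0.4973, -0.3437, 0.0359]
tcp_rot: [0.671, 0.226, 0.67, -0.224]
force: [0.8, 0.1, 0.4]
opening: 0.0869
```

```bash
python3 go.py .4982 -.3448 .038 -37
```

```text
t 28.48 pos [ 0.4973 -0.3437  0.0359] force [0.8 0.1 0.4] open 0.0869 err_mm [ 0.9 -1.1  2.1] rv [-0.1  0.1 -0.2] n 1
[-0.21, -0.03, 0.14, -0.07, 0.06, -0.16]
```

Request:
{"op": "jog_arm", "data": {"series": [[[0, 0, 0, 0, 0, 0], [0, 0, 0, 0, 0, 0], [0, 0, 0, 0, 0, 0], [0, 0, 0, 0, 0, 0], [0, 0, 0, 0, 0, 0], [0, 0, 0, 0, 0, 0], [0, 0, 0, 0, 0, 0], [0, 0, 0, 0, 0, 0]]], "fingers": 4.8, "squeeze": 40}}

```text
clock: 29.15
ee_pos: [0.4985, -0.3448, 0.038]
tcp_rot: [0.672, 0.225, 0.669, -0.224]
force: [0.2, -1.3, -1.6]
opening: 0.0579
```

Request:
{"op": "jog_arm", "data": {"series": [[[-0.8, 0, 0, 0, 0, 0], [-1.5, 0, 0, 0, 0, 0], [-2.5, 0, 0, 0, 0, 0], [-3.0, 0, 0, 0, 0, 0], [-3.0, 0, 0, 0, 0, 0], [-2.0, 0, 0, 0, 0, 0], [-1.0, 0, 0, 0, 0, 0]]]}}

```text
clock: 29.73
ee_pos: [0.4931, -0.3426, 0.1822]
tcp_rot: [0.668, 0.227, 0.672, -0.225]
force: [0.1, 0.3, -5.1]
opening: 0.0579
```

```bash
python3 go.py .5035 .4483 .18 -14.8
```

```text
t 29.73 pos [ 0.4931 -0.3426  0.1822] force [ 0.1  0.3 -5.1] open 0.0579 err_mm [ 10.4 790.9  -2.2] rv [-22.4  -0.4  -0.1] n 20
[0.03, 3.18, -2.35, -1.12, -0.02, -0.01]
[0.03, 3.23, -2.29, -1.12, -0.02, -0.01]
[0.03, 3.27, -2.22, -1.12, -0.02, -0.01]
[0.03, 3.31, -2.16, -1.12, -0.02, -0.01]
[0.03, 3.35, -2.09, -1.12, -0.02, -0.01]
[0.03, 3.39, -2.03, -1.12, -0.02, -0.01]
[0.02, 3.43, -1.96, -1.12, -0.02, -0.01]
[0.02, 3.47, -1.89, -1.12, -0.02, -0.01]
[0.02, 3.51, -1.83, -1.12, -0.02, -0.01]
[0.02, 3.54, -1.76, -1.12, -0.02, -0.01]
[0.02, 3.58, -1.69, -1.12, -0.02, -0.01]
[0.02, 3.61, -1.62, -1.12, -0.02, -0.01]
[0.02, 3.64, -1.55, -1.12, -0.02, -0.01]
[0.02, 3.67, -1.47, -1.12, -0.02, -0.01]
[0.02, 3.7, -1.4, -1.12, -0.02, -0.01]
[0.02, 3.72, -1.33, -1.12, -0.02, -0.01]
[0.01, 3.75, -1.26, -1.12, -0.02, -0.01]
[0.01, 3.77, -1.18, -1.12, -0.02, -0.01]
[0.01, 3.8, -1.11, -1.12, -0.02, -0.01]
[0.01, 3.82, -1.03, -1.12, -0.02, -0.01]
```

Request:
{"op": "jog_arm", "data": {"series": [[[0, 3.2, -2.3, -1.2, 0, 0], [0, 3.2, -2.3, -1.2, 0, 0], [0, 3.3, -2.2, -1.2, 0, 0], [0, 3.3, -2.2, -1.2, 0, 0], [0, 3.3, -2.1, -1.2, 0, 0], [0, 3.4, -2.0, -1.2, 0, 0], [0, 3.4, -2.0, -1.2, 0, 0], [0, 3.5, -1.9, -1.2, 0, 0], [0, 3.5, -1.8, -1.2, 0, 0], [0, 3.5, -1.8, -1.2, 0, 0], [0, 3.6, -1.7, -1.2, 0, 0], [0, 3.6, -1.6, -1.2, 0, 0]]]}}

```text
clock: 30.73
ee_pos: [0.4911, 0.1331, 0.1881]
tcp_rot: [0.69, 0.148, 0.694, -0.144]
force: [1.5, -0.4, -4.9]
opening: 0.0579
```

```bash
python3 go.py .5035 .4483 .16 -14.8
```

```text
t 30.73 pos [0.4911 0.1331 0.1881] force [ 1.5 -0.4 -4.9] open 0.0579 err_mm [ 12.4 315.2 -28.1] rv [-9.1 -0.3 -0.3] n 8
[0.38, 3.66, -1.45, -1.14, -0.04, -0.04]
[0.37, 3.69, -1.38, -1.14, -0.04, -0.04]
[0.37, 3.72, -1.31, -1.14, -0.04, -0.04]
[0.37, 3.74, -1.23, -1.14, -0.04, -0.04]
[0.36, 3.77, -1.16, -1.14, -0.04, -0.04]
[0.36, 3.79, -1.08, -1.14, -0.04, -0.04]
[0.36, 3.81, -1.01, -1.14, -0.04, -0.04]
[0.35, 3.83, -0.93, -1.14, -0.04, -0.04]
```

Request:
{"op": "jog_arm", "data": {"series": [[[0, 3.6, -1.4, -1.1, 0, 0], [0, 3.7, -1.4, -1.1, 0, 0], [0, 3.7, -1.3, -1.1, 0, 0], [0, 3.7, -1.2, -1.1, 0, 0], [0, 3.5, -1.0, -1.1, 0, 0], [0.2, 3.2, -0.9, -1.1, 0, 0], [0.3, 2.7, -0.7, -1.1, -0.1, -0.2], [0.4, 2.0, -0.5, -1.0, 0, 0], [0.5, 1.4, -0.3, -0.4, 0, 0], [0.5, 0.8, -0.2, 0, 0, 0], [0.3, 0.4, -0.1, 0, 0, 0], [0, 0, 0, 0, 0, 0]]]}}

```text
clock: 31.73
ee_pos: [0.4932, 0.4568, 0.1643]
tcp_rot: [0.698, 0.084, 0.706, -0.085]
force: [-0.5, -0.2, -6.5]
opening: 0.0584
```

```bash
python3 go.py .5035 .4483 .072 -14.8
```

```text
t 31.73 pos [0.4932 0.4568 0.1643] force [-0.5 -0.2 -6.5] open 0.0584 err_mm [ 10.3  -8.5 -92.3] rv [ 1.1 -0.7  0.2] n 3
[3.07, -0.18, 0.44, 0.38, -0.22, 0.05]
[3.07, -0.18, 0.43, 0.38, -0.22, 0.05]
[3.07, -0.18, 0.42, 0.38, -0.22, 0.05]
```

Request:
{"op": "jog_arm", "data": {"series": [[[0.6, -0.3, 0.5, 0.5, -0.4, 0], [1.4, -0.2, 0.3, 0.4, -0.3, 0.1], [1.9, 0, 0.1, 0.2, 0, 0], [1.9, 0, 0, 0, 0, 0], [1.4, 0, 0, 0, 0, 0], [0.8, 0, 0, 0, 0, 0], [0.3, 0, 0, 0, 0, 0], [0, 0, 0, 0, 0, 0]]]}}

```text
clock: 32.4
ee_pos: [0.5073, 0.4358, 0.0806]
tcp_rot: [0.703, 0.097, 0.698, -0.098]
force: [0.9, 0.0, -4.7]
opening: 0.0581
```

```bash
python3 go.py .5035 .4483 .030 -14.8
```

```text
t 32.40 pos [0.5073 0.4358 0.0806] force [ 0.9  0.  -4.7] open 0.0581 err_mm [ -3.8  12.5 -50.6] rv [-1.1  0.4  0.1] n 2
[2.53, 0.55, -0.37, -0.53, 0.21, 0.04]
[2.53, 0.55, -0.36, -0.53, 0.21, 0.04]
```

Request:
{"op": "jog_arm", "data": {"series": [[[0, 0.6, -0.4, -0.6, 0.2, 0], [0, 0.4, -0.2, -0.4, 0.2, 0], [0, 0.1, -0.1, 0, 0, 0], [0, 0, 0, 0, 0, 0], [0, 0, 0, 0, 0, 0]]]}}

```text
clock: 32.82
ee_pos: [0.505, 0.4502, 0.0844]
tcp_rot: [0.702, 0.092, 0.7, -0.09]
force: [-0.7, -0.1, -5.0]
opening: 0.0584
```

```bash
python3 go.py .5035 .4483 .030 -14.8
```

```text
t 32.82 pos [0.505  0.4502 0.0844] force [-0.7 -0.1 -5. ] open 0.0584 err_mm [ -1.5  -1.9 -54.4] rv [ 0.   0.1 -0.2] n 2
[2.72, -0.12, -0.05, 0.0, 0.05, -0.09]
[2.72, -0.11, -0.05, 0.0, 0.05, -0.09]
```

Request:
{"op": "jog_arm", "data": {"series": [[[0.5, -0.1, -0.1, 0, 0, 0], [0.9, 0, -0.1, 0, 0, 0], [1.1, 0, 0, 0, 0, 0], [1.0, 0, 0, 0, 0, 0], [0.6, 0, 0, 0, 0, 0], [0.3, 0, 0, 0, 0, 0], [0.1, 0, 0, 0, 0, 0]]]}}

```text
clock: 33.4
ee_pos: [0.5021, 0.4497, 0.034]
tcp_rot: [0.702, 0.092, 0.701, -0.09]
force: [-0.3, 0.1, -5.7]
opening: 0.0583
```

```bash
python3 go.py .5035 .4483 .030 -14.8
```

```text
t 33.40 pos [0.5021 0.4497 0.034 ] force [-0.3  0.1 -5.7] open 0.0583 err_mm [ 1.4 -1.4 -4. ] rv [ 0.   0.1 -0.1] n 1
[0.4, -0.1, 0.17, 0.04, 0.09, -0.14]
```

Request:
{"op": "jog_arm", "data": {"series": [[[0.3, -0.1, 0.1, 0, 0, 0], [0.2, 0, 0, 0, 0, 0], [0.2, 0, 0, 0, 0, 0], [0, 0, 0, 0, 0, 0]]]}}

```text
clock: 33.73
ee_pos: [0.5032, 0.4485, 0.0309]
tcp_rot: [0.701, 0.092, 0.701, -0.09]
force: [0.5, -0.3, -5.0]
opening: 0.0582
```

```bash
python3 go.py .5035 .4483 .030 -14.8
```

```text
t 33.73 pos [0.5032 0.4485 0.0309] force [ 0.5 -0.3 -5. ] open 0.0582 err_mm [ 0.3 -0.2 -0.9] rv [ 0.  -0.  -0.2] n 1
[0.09, -0.01, 0.04, 0.02, -0.04, -0.22]
```

Request:
{"op": "jog_arm", "data": {"series": [[[0.3, 0, 0, 0, 0, 0], [0.2, 0, 0, 0, 0, 0], [0, 0, 0, 0, 0, 0]]]}}

```text
clock: 33.98
ee_pos: [0.5042, 0.449, 0.0307]
tcp_rot: [0.701, 0.094, 0.701, -0.088]
force: [0.5, 0.6, -5.1]
opening: 0.0584
```

Request:
{"op": "jog_arm", "data": {"series": [[[0, 0, 0, 0, 0, 0], [0, 0, 0, 0, 0, 0], [0, 0, 0, 0, 0, 0], [0, 0, 0, 0, 0, 0], [-1.0, 0, 0, 0, 0, 0], [-2.0, 0, 0, 0, 0, 0], [-3.0, 0, 0, 0, 0, 0], [-3.0, 0, 0, 0, 0, 0], [-2.5, 0, 0, 0, 0, 0], [-2.0, 0, 0, 0, 0, 0], [-1.0, 0, 0, 0, 0, 0], [0, 0, 0, 0, 0, 0]]], "fingers": 8.7}}

```text
clock: 34.98
ee_pos: [0.5062, 0.4477, 0.1868]
tcp_rot: [0.703, 0.095, 0.699, -0.088]
force: [-0.1, -0.5, 0.1]
opening: 0.087
```

Request:
{"op": "jog_arm", "data": {"series": [[[-1.0, -2, 1, 0, 0, 0], [-1.0, -3, 1, 0, 0, 0], [-1.0, -4, 1, 0, 0, 0], [-1, -4, 1, 0, 0, 0], [0, -4, 1, 0, 0, 0], [0, -4, 1, 0, 0, 0], [0, -4, 1, 0, 0, 0], [0, -4, 1, 0, 0, 0], [0, -3, 1, 0, 0, 0], [0, -2, 0, 0, 0, 0], [0, -1, 0, 0, 0, 0], [0, 0, 0, 0, 0, 0]]]}}

```text
clock: 35.98
ee_pos: [0.4984, 0.0764, 0.2133]
tcp_rot: [0.7, 0.091, 0.703, -0.087]
force: [-0.2, 0.2, -0.1]
opening: 0.0869
```

```bash
python3 - <<'E'
from fit import *
im2,_=optics.camera('scene')
a=cv2.resize(im2[150:260,140:270,::-1],(400,338),interpolation=cv2.INTER_CUBIC);b=cv2.resize(im[200:310,80:210,::-1],(400,338),interpolation=cv2.INTER_CUBIC)
cv2.imwrite('pics/f.png',np.hstack([a,b]))
o=np.array([.4775,.3497]);y=np.array([.2553,.9669]);x=np.array([.9669,-.2553])
for r in optics.trace('top','socket_19'):
    m=cv2.dilate(r['mask'].astype(np.uint8),np.ones((3,3)))>0
    P=W[m&(d>0)]; zt=np.percentile(P[:,2],90); Q=P[P[:,2]>zt-.012]
    (cx,cy),rad=cv2.minEnclosingCircle(Q[:,:2].astype(np.float32)); q=np.array([cx,cy])-o
    print(round(r['conf'],2),np.round(r['bbox']),'rack xy mm',(1e3*np.array([q@x,q@y])).round(1),'dia',round(2e3*rad),'top',zt.round(4))
print(readout.state()['force'],readout.state()['clock'],readout.state()['ee_pos'])
E
```

```text
0.88 [109. 250.  30.  24.] rack xy mm [ 2.3 91.8] dia 80 top 0.0792
0.83 [500. 268.  19.  17.] rack xy mm [ 176.7 -781. ] dia 35 top 0.0514
0.71 [138. 256.  31.  25.] rack xy mm [ 0.9 35.4] dia 52 top 0.0751
0.58 [170. 264.  28.  20.] rack xy mm [ -4.3 -33.3] dia 43 top 0.0708
0.58 [379. 197.  26.  36.] rack xy mm [ 274.9 -477.7] dia 76 top 0.0282
[-1.05320863 -0.29929293 -0.61084708] 36.1333 [0.49892031 0.08040024 0.21357832]
```

View pics/f.png

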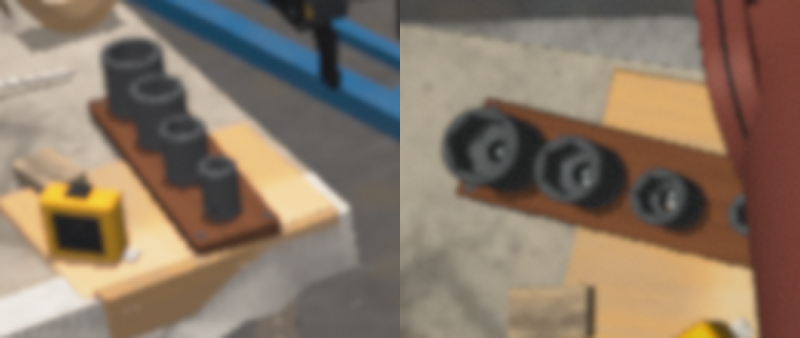

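Tops sit at the seated heights plus the usual 1 mm bias: 79, 75 and 71 mm against 78, 74 and 70. The smallest stands upright in the scene view. Handing in.

```bash
python3 -c "
from station import sign_off;print(sign_off())"
```

```text
the job is handed in; nothing more can be done
None
```

I moved all four sockets to the rack in reverse order. On the rail, from left to right, they stood 19, 27, 34, 41. On the rack, 19 is now farthest right, then 27, 34, and 41 is farthest left. The job was handed in at about 36 s, with the gripper open and well clear of the rack. The red look-alike was left alone.

What the last checks showed:
- **Height:** from the top camera, 41, 34 and 27 had their tops at 79, 75 and 71 mm. Seated, they should be at 78, 74 and 70 mm, and the same camera had also read about 1 mm high on the rail.
- **Centring:** 34 and 27 measured within about 1.5 mm of their studs along the row. Across the row, 34 was 1 mm off and 27 about 4 mm off, within the 10 mm allowed. The fit for 41 was unreliable: it gave an 80 mm diameter and 10 mm off along the row, probably because the mask caught some of the board. I judged that socket by its height, the picture and the gripper position when I let it go.
- **Socket 19:** the arm hid most of it from the top camera, so its final position was not measured. It showed upright in the scene camera, and its touchdown height when placed was right.
- **Force:** setting down 27 briefly pushed the tool to about 40 N through the held socket, well below the 120 N wrist limit. 40 N is the limit for the arm or gripper body pressing on something. Nothing was displaced.

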